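# Zero the counter scale for a gift box

### The job

Set the empty teal gift box down, open side up, in the middle of the scale's steel pan and let go of it. Then take the orange-handled stylus out of its stand and, with its tip, push the green button at the bottom of its hole in the scale's sloping console all the way down and keep it down for about a second while the box stays on the pan; never press the red one. Finally put the stylus back down in its stand as it was; lower things into place rather than dropping them, and leave everything else on the counter where it is.

Things in the scene. Friction and masses are not known exactly. Their poses are not given: they have to be found in the camera images.
- box_center (a point): empty open-topped teal gift box, 110 mm long (its x) x 56 mm wide (its y) x 45 mm high, walls and floor 4 mm, about 90 g, loose, standing on the counter. The point is its centre, half-way up; z is up.
- pan_mid (a point): white counter scale (fixed). Middle of the top of its flat rimless steel pan, 60 mm above the counter; pan 160 mm (x) by 220 mm (y), does not move. z up; x points from the console across the pan. In this frame the white base spans x -195 to +75 mm, y -110 to +110 mm; the console stands at negative x, its rear top edge 32 mm above the pan at x -106 mm.
- tare_mouth (a point): green button's hole: round bore 14 mm across (mouth chamfered to 18), in a 32 mm green square on the grey sloping console (face 90 x 200 mm). Point: centre of the mouth, level with the face. z points out along the bore, 30 deg from vertical, leaning to the pan's -x side; x up the slope; y along the console. The 12 mm button lies in the bore, its top 14 mm below the face; come in along the bore.
- tare (a joint): the green button's travel in m: 0 up, 0.005 fully down (it moves along the bore, to 19 mm below the face); a spring pushes it back with about 1 N at the top and 4.6 N fully down.
- reset (a joint): the red button's travel in m, 0 up, 0.005 fully down; the same kind of button in a red-framed bore 120 mm from the green one along the console (+y). Must not be pressed.
- stylus_grip (a point): stylus, 165 mm, 60 g, loose, point-down in its stand. Up from the tip: 7 mm round point to 36 mm, 12 mm shank from 42 mm, 28 mm steel collar at 75 to 81 mm, round orange handle 20 mm across at 81 to 165 mm. The point is on the axis, 125 mm above the tip, on the handle; z runs from tip to handle. Turn about z does not matter.
- stylus_tip (a point): the very tip of the stylus, on its axis; z as for stylus_grip.
- stand_top (a point): stylus stand: fixed black block 70 x 70 x 80 mm with a vertical 18 mm hole right through its middle (2 mm chamfer). Point: centre of the hole's mouth, 80 mm above the counter; z up. With the stylus home its collar rests on the block, its tip 75 mm below this point.
- jar_mid (a point): bystander: amber jar with a white cap, 72 mm across, 120 mm high, loose; the point is half-way up on the axis.
- carton_mid (a point): bystander: closed gold carton with a red band, 90 x 130 x 45 mm, loose; the point is its centre.
- tin_mid (a point): bystander: copper tin, 70 mm across, 100 mm high, loose; the point is half-way up on the axis.
- mug_mid (a point): bystander: white mug, 76 mm across, 90 mm high, loose; the point is half-way up on the axis.
Things that resemble listed ones, but are neither listed nor needed, are in the scene too. Several things look just like the part that bears box_center: the one meant starts farthest to the robot's left.

How it is judged:
By the outcome, as a careful person would: the job done as asked, in the order asked, and still so for the second after the job is handed in, with the robot touching nothing.
It also fails if it takes over 61 s, if anything falls off the work surface, if the arm or the gripper's body presses on something with over 40 N, if the wrist force passes 120 N, or if a joint passes its speed limit or range.

### The arm

A 6-joint arm with a two-finger parallel gripper is mounted at the origin on the work surface. World frame = base frame: x ahead of the robot, y to its left, z up, the work surface at z = 0. Lengths are in mm, angles in rad, forces in N, time in s.
With the tool pointing down it reaches from about 325 to 875 mm from the base axis. Payload 4.4 kg.
Tool frame: the origin (TCP) lies on the centre line of the jaws, within the pads' length; the fingertips stand env.nose_length ahead of it and the grasp point (between the pads) is the TCP (env.nose_length is the distance from the TCP to the fingertips, in mm); x points along the fingers, y is the direction in which the jaws open and shut, and the axes are right-handed (so a half turn about x gives the same grasp; the last joint's range is limited). The gripper opens to 85 mm and grips with 20 to 120 N. Pads are 22 mm wide; open, the fingers measure 114 mm over their backs; the gripper's body (76 mm by 85 mm) begins 54 mm behind the grasp point. The pads swing forward as they close: fully open they stand 13 mm farther back than shut.
Start: joints at [1.117, 0.207, 1.542, -0, 1.393, -0.15], TCP at [171.471, 548.84, 250.282] pointing down, gripper open.
Joint ranges: [-2.73, 2.73], [-0.86, 2.22], [0.23, 2.46], [-1.11, 4.25], [0.08, 2.63], [-2.82, 2.82]. Speed limits (rad/s): [2.79, 2.79, 3.14, 3.14, 3.14, 3.14].

### API

Orientations are given as a unit quaternion [x, y, z, w].
In Python, from bench import env gives the robot as it stands. The module is installed in compiled form; this text tells all that it offers.
- The arm moves only by the shell command python3 -m handwheel 'ROWS' [FORCE]. ROWS is JSON, one flat list of numbers, 5 for each row, row after row: the shift along the tool's x, y, z in cm, then the turn about the tool's x in rad, then the opening in per cent of the stroke, from 0 (shut) to 100 (fully open). A call has 1 to 12 rows; each row is the pose to reach, as a shift and turn from the pose measured when the call began, along the tool's axes at that moment; what a row does not reach only later rows make up. A row lasts 1/8 s, in which the tool goes at most 62.5 mm and 10.7 degrees, less where a joint would pass 70% of its speed; a pose out of reach is approached as far as the arm can. A call with a gripper value outside its range is refused whole. The fingers move at their own pace and stop on an object; FORCE is the grip in N (left out, the last holds). Time passes only in rows, so rows that repeat a pose let the fingers close. It gives the time, the measured TCP pose, the force and the opening at its end, in the units of the state.
- env.get_state(): the state, without advancing time (a new reading comes with each control period).
- env.get_image(name): name is "scene" or "top"; returns a dict with "color" (480x640x3 uint8, red, green, blue), "range_z" (480x640 float32, mm along the optical axis (not along the pixel's ray), 0 where there is no reading), "fx", "fy", "cx", "cy" (pixels), "k1" (the pictures are not rectified: a ray, as slopes to the right and down, at radius r is drawn at 1 + k1 r^2 times it, then the intrinsics apply), "R" (3x3) and "t" (3): a world point X has camera coordinates R X + t. Camera axes: x right, y down, z forward; pixel columns grow to the right and rows downward; lengths in mm; the calibration is good to about 2 mm. A picture is of the moment at which its call begins.
- env.close_job(): hands the job in, once; it reports no verdict.
The state is a dict: "t": time; "joint_positions": joint angles; "joint_velocities": joint speeds; "joint_torque": joint torques, N m; "ee_pos": TCP position; "tcp_rot": TCP orientation; "ft_force": force on the tool from outside, world axes, zero at the start; "torque": the same for the moment, N m; "opening": opening from 0.0 (shut) to 1.0 (fully open).
Only numpy, scipy, OpenCV 4.12 (cv2) and the standard library are available. Lean on these libraries where they do the work, as an engineer would, in place of code of your own. Each camera call takes 0.05 s, during which the arm holds its last target.

## Working session

There is one attempt and no reset: what is moved stays moved. The work goes in short steps, Python scripts to look and compute and a shell command to move; the robot and the scene stay as the last step left them, time stands still between calls to the robot, and variables do not carry over. Pictures are saved under pics/ and viewed, and the job is handed in when it is done.

```bash
mkdir -p pics; ls
python3 - <<'E'
from bench import env
import cv2
s=env.get_state();print(s); print(env.nose_length)
for n in("scene","top"):
    im=env.get_image(n); cv2.imwrite(f"pics/{n}0.png",im["color"][:,:,::-1])
    print(n,{k:im[k] for k in im if k not in("color","range_z")})
print(env.get_state()["t"])
E
```

```text
pics
{'t': 0.0, 'joint_positions': array([ 1.11747948e+00,  2.07408082e-01,  1.54299087e+00, -1.79041141e-05,
        1.39348341e+00, -1.50539441e-01]), 'joint_velocities': array([ 9.90136924e-04,  1.17864621e-03, -5.56198563e-04,  1.95756488e-03,
       -5.46771042e-05,  2.29923976e-03]), 'joint_torque': array([ 5.78425916e-04, -3.83038759e+01, -2.91594619e+01, -7.73928923e-05,
        1.04115505e-02, -2.22892459e-05]), 'ee_pos': array([171.16543914, 548.1733528 , 249.11496823]), 'tcp_rot': array([ 0.1058636 ,  0.69925381, -0.10741313,  0.69878425]), 'ft_force': array([-0.21230124, -0.37306547, -0.68902573]), 'torque': array([ 0.01930927,  0.03146832, -0.01009238]), 'opening': 1.0002178713927472}
19.0
scene {'fx': 501.77839059168656, 'fy': 501.77839059168656, 'cx': 313.7413316084719, 'cy': 243.13540873636663, 'k1': -0.05640194650799497, 'R': array([[-0.21027691,  0.97750785,  0.0161875 ],
       [ 0.60927545,  0.14397758, -0.7797781 ],
       [-0.76456985, -0.15410668, -0.62584669]]), 't': array([ 163.73596837, -256.87666678, 1802.68033096])}
top {'fx': 524.1104095995486, 'fy': 524.1104095995486, 'cx': 314.80098802755356, 'cy': 246.84631031392908, 'k1': -0.0022615330396070195, 'R': array([[ 0.00602581, -0.99988804, -0.01369673],
       [-0.98734658, -0.00377861, -0.15853221],
       [ 0.15846271,  0.01447871, -0.9872588 ]]), 't': array([ -49.88477872,  526.45052617, 1457.17626355])}
0.1
```

View pics/scene0.png

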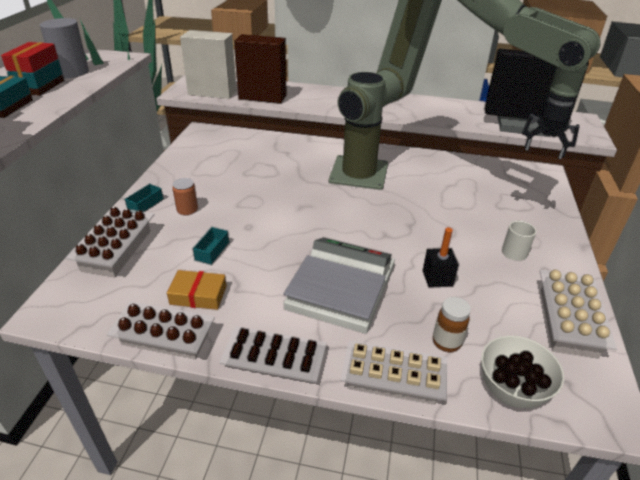

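View pics/top0.png

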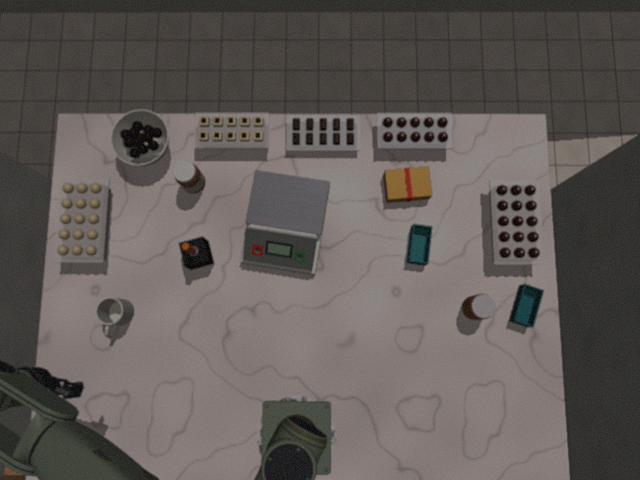

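The box meant is the one at about (419,244) in top, which has the larger y; the other teal box is at (526,305). The scale is at about (287,222), with green at (300,257) and red at (258,249). The stylus and stand are at (196,252).

```bash
cat > h.py <<'E'
import numpy as np,cv2
from bench import env
def K(im): return np.array([[im["fx"],0,im["cx"]],[0,im["fy"],im["cy"]],[0,0,1.]]),np.array([im["k1"],0,0,0,0.])
def rays(im,px):
    k,d=K(im); p=cv2.undistortPoints(np.asarray(px,float).reshape(-1,1,2),k,d)[:,0]
    v=np.c_[p,np.ones(len(p))]; return -im["R"].T@im["t"], v@im["R"], v
def plane(im,px,z):
    c,w,_=rays(im,px); return c+w*((z-c[2])/w[:,2])[:,None]
def cloud(im,mask):
    ys,xs=np.nonzero(mask); r=im["range_z"][ys,xs].astype(float); ok=r>0
    _,_,v=rays(im,np.c_[xs,ys][ok]); return (v*r[ok,None]-im["t"])@im["R"]
def proj(im,X):
    k,d=K(im); return cv2.projectPoints(np.asarray(X,float).reshape(-1,1,3),cv2.Rodrigues(im["R"])[0],im["t"],k,d)[0][:,0]
def save(im,name,x0,y0,x1,y1,f):
    cv2.imwrite(f"pics/{name}.png",cv2.resize(im["color"][y0:y1,x0:x1,::-1],None,fx=f,fy=f,interpolation=cv2.INTER_CUBIC))
E
python3 - <<'E'
from h import *
import pickle
T=env.get_image("top");S=env.get_image("scene");pickle.dump((T,S),open("im0.pkl","wb"))
save(T,"tcrop",170,160,340,280,4.7); save(S,"scrop",280,220,470,330,4.2)
for n,im,b in(("T",T,(405,222,436,270)),("T2",T,(505,280,545,330)),("S",S,(190,225,232,268))):
    x0,y0,x1,y1=b;hsv=cv2.cvtColor(im["color"],cv2.COLOR_RGB2HSV);m=np.zeros((480,640),bool)
    m[y0:y1,x0:x1]=(cv2.inRange(hsv,(80,90,15),(105,255,255))>0)[y0:y1,x0:x1]
    P=cloud(im,m);print(n,m.sum(),np.percentile(P,[1,10,50,90,99],axis=0).round(1).tolist())
    rim=P[P[:,2]>39]; print(len(rim),rim.mean(0), cv2.minAreaRect(rim[:,:2].astype(np.float32)))
    c=max(cv2.findContours(m.astype(np.uint8),0,2)[0],key=cv2.contourArea)
    W=plane(im,c[:,0]+0.0,45);print(cv2.minAreaRect(W[:,:2].astype(np.float32)))
# pan & stand
m=np.zeros((480,640),bool);m[165:280,235:335]=1
P=cloud(T,m);p=P[abs(P[:,2]-60)<4];print("pan",len(p),p.mean(0),cv2.minAreaRect(p[:,:2].astype(np.float32)))
m[:]=0;m[232:275,175:218]=1
P=cloud(T,m);p=P[abs(P[:,2]-80)<5];print("stand",len(p),p.mean(0),cv2.minAreaRect(p[:,:2].astype(np.float32)))
p=P[P[:,2]>155];print("sty top",len(p),p.mean(0) if len(p) else 0)
E
```

```text
T 716 [[483.1, -377.6, -3.4], [495.8, -371.5, 0.9], [539.1, -351.1, 6.5], [583.5, -324.8, 42.7], [590.6, -314.9, 49.9]]
110 [ 523.64698208 -339.53002195   44.3471321 ] ((536.9087524414062, -345.4924011230469), (54.51527404785156, 106.59172821044922), 82.11990356445312)
((534.7642211914062, -344.0559997558594), (55.86045837402344, 109.43257141113281), 81.92650604248047)
T2 784 [[309.3, -683.2, -2.5], [323.4, -674.5, 1.4], [363.4, -651.6, 9.1], [406.0, -616.4, 43.9], [417.7, -602.3, 50.2]]
141 [ 356.32551633 -635.09963452   44.82562741] ((363.87762451171875, -642.051513671875), (58.58940505981445, 106.19183349609375), 71.7015380859375)
((363.3764343261719, -637.7745971679688), (63.3972282409668, 109.05987548828125), 71.57498168945312)
S 789 [[485.5, -381.1, -0.2], [490.5, -375.7, 3.6], [540.3, -354.9, 23.1], [595.3, -323.5, 40.8], [599.3, -318.9, 44.8]]
118 [ 549.92112122 -348.05908796   41.84883708] ((543.8500366210938, -350.3606262207031), (53.971370697021484, 110.70005798339844), 82.61848449707031)
((565.4657592773438, -338.6242980957031), (76.59590148925781, 142.1912841796875), 82.64813232421875)
pan 3768 [635.26756761  35.01822891  60.15609906] ((605.7529296875, 40.497039794921875), (219.7484588623047, 261.9202575683594), 81.00794982910156)
stand 464 [505.99624255 289.37935442  80.63931013] ((508.09698486328125, 292.3013610839844), (71.3275146484375, 70.48741149902344), 16.18848419189453)
sty top 53 [507.47482815 291.12076463 169.14683808]
```

```bash
ls pics
```

```text
scene0.png
scrop.png
tcrop.png
top0.png
```

View pics/tcrop.png

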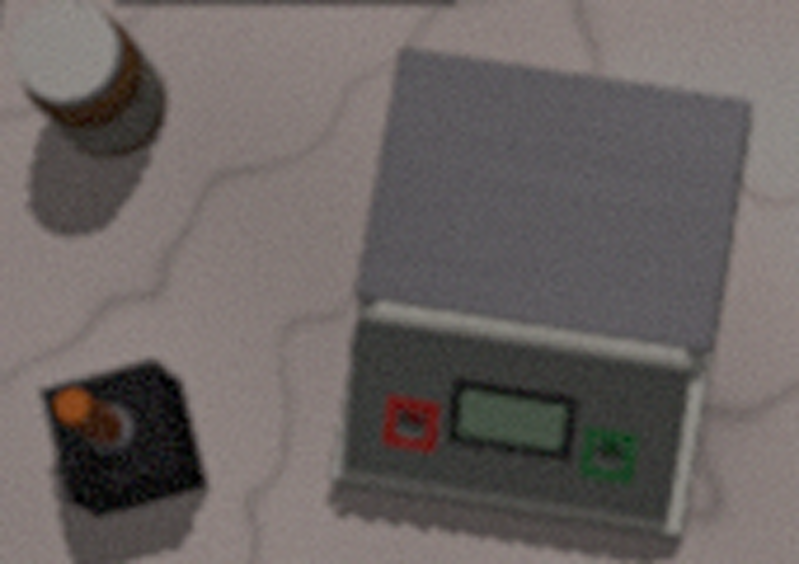

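View pics/scrop.png

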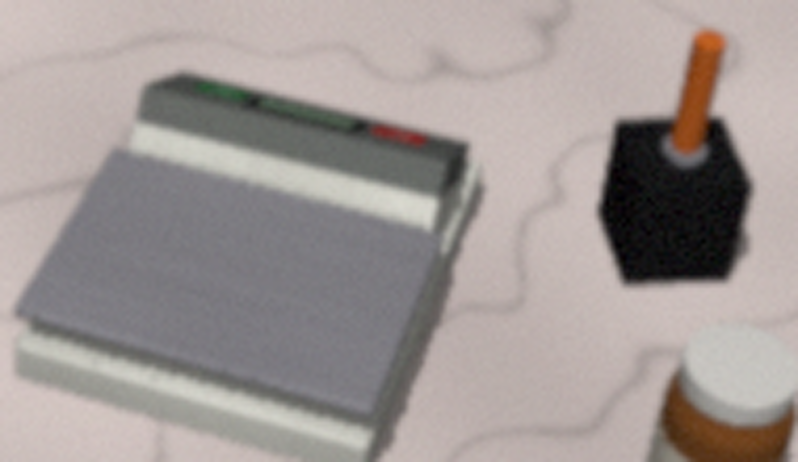

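The crop shows the pan corners at crop px (403,50), (748,102), (707,350) and (360,300), with the green hole at (609,455) and the red one at (411,425). The console faces the robot and the stylus stands upright. Next I'll work out the geometry.

Run:
```python
from h import *
import pickle
T,S=pickle.load(open("im0.pkl","rb"))
np.set_printoptions(precision=1,suppress=True)
print("cams",-T["R"].T@T["t"],-S["R"].T@S["t"])
u=lambda a:np.array([170,160])+(np.array(a,float)+.5)/4.7-.5
us=lambda a:np.array([280,220])+(np.array(a,float)+.5)/4.2-.5
C=plane(T,u([(403,50),(748,102),(707,350),(360,300)]),60);print("pan top",C,C.mean(0))
e=C[1]-C[0];f=C[2]-C[3];print(np.linalg.norm(C-np.roll(C,-1,0),axis=1),np.degrees([np.arctan2(-e[0],e[1])-np.pi if 0 else np.arctan2(e[1],e[0]),np.arctan2(f[1],f[0])]))
Cs=plane(S,us([(115,152),(438,240),(370,412),(20,315)]),60);print("pan scene",Cs,Cs.mean(0))
print(np.linalg.norm(Cs-np.roll(Cs,-1,0),axis=1))
# colour masks for squares
for im,n,b in((T,"T",(240,235,325,275)),(S,"S",(300,230,400,262))):
    x0,y0,x1,y1=b;h=cv2.cvtColor(im["color"],cv2.COLOR_RGB2HSV)
    for nm,lo,hi in(("green",(50,90,30),(80,255,255)),("red",(0,120,60),(6,255,255))):
        m=cv2.inRange(h,lo,hi);k=np.zeros_like(m);k[y0:y1,x0:x1]=m[y0:y1,x0:x1]
        if nm=="red": 
            m2=cv2.inRange(h,(172,120,60),(180,255,255));k[y0:y1,x0:x1]|=m2[y0:y1,x0:x1]
        c=max(cv2.findContours(k,0,2)[0],key=cv2.contourArea);r=cv2.minAreaRect(c);print(n,nm,r, plane(im,[r[0]],75))
# box
for im,n,b in((T,"T",(405,222,436,270)),(S,"S",(190,225,232,268))):
    x0,y0,x1,y1=b;save(im,"box"+n,x0-8,y0-8,x1+8,y1+8,9)
for im,b in((T,(175,232,218,275)),(S,(420,220,465,290))):
    x0,y0,x1,y1=b;h=cv2.cvtColor(im["color"],cv2.COLOR_RGB2HSV);m=cv2.inRange(h,(4,140,90),(14,255,255));k=np.zeros_like(m);k[y0:y1,x0:x1]=m[y0:y1,x0:x1]
    c=max(cv2.findContours(k,0,2)[0],key=cv2.contourArea);print("sty",cv2.boundingRect(c),cv2.minEnclosingCircle(c)[0],plane(im,[cv2.minEnclosingCircle(c)[0]],170))
St=plane(T,u([(155,360),(205,487),(98,515),(43,390)]),80);print("stand",St,St.mean(0))
print("hole/collar centre from scene", plane(S,us([(685,155)]),84), "sty top scene",plane(S,us([(709,40)]),170),"sty top T",plane(T,u([(72,406)]),170), "collarT",plane(T,u([(113,428)]),86))
```

```text
cams [ 289.2  -69.  1521.4] [1569.2  154.7  925.2]
pan top [[747.8 126.   60. ]
 [715.1 -86.6  60. ]
 [560.5 -62.2  60. ]
 [590.6 148.4  60. ]] [653.5  31.4  60. ]
[215.2 156.6 212.7 158.9] [-98.7 -98.1]
pan scene [[569.2 -64.5  60. ]
 [605.1 145.   60. ]
 [755.1 122.8  60. ]
 [725.  -85.9  60. ]] [663.6  29.4  60. ]
[212.6 151.6 210.8 157.3]
T green ((299.1346130371094, 256.3269348144531), (10.982503890991211, 10.001923561096191), 11.309932708740234) [[494.4  -4.2  75. ]]
T red ((256.923095703125, 249.61541748046875), (11.411194801330566, 10.915056228637695), 7.125016689300537) [[512.9 114.1  75. ]]
S green ((328.5, 240.5), (1.0, 1.0), 90.0) [[510.  -17.9  75. ]]
S red ((374.5294189453125, 251.88235473632812), (11.156637191772461, 1.9402848482131958), 14.03624439239502) [[529.6 110.6  75. ]]
sty (182, 243, 7, 7) (185.0, 246.0) [[507.  291.2 170. ]]
sty (440, 228, 12, 28) (446.0, 241.5) [[566.1 281.7 170. ]]
stand [[549.6 266.9  80. ]
 [473.4 234.2  80. ]
 [456.4 297.   80. ]
 [531.2 333.2  80. ]] [502.6 282.8  80. ]
hole/collar centre from scene [[518.6 288.2  84. ]] sty top scene [[513.4 287.4 170. ]] sty top T [[507.1 291.4 170. ]] collarT [[507.5 288.8  86. ]]
```

View pics/boxT.png

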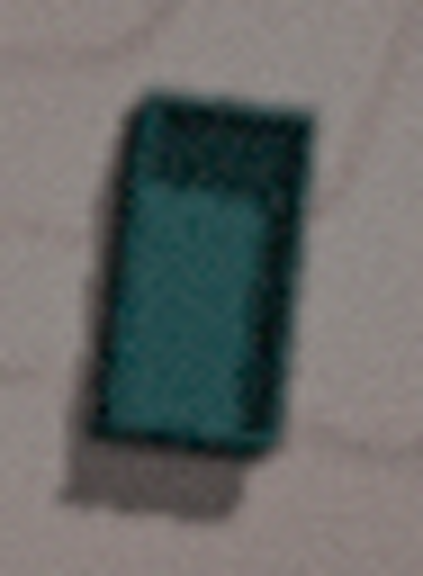

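View pics/boxS.png

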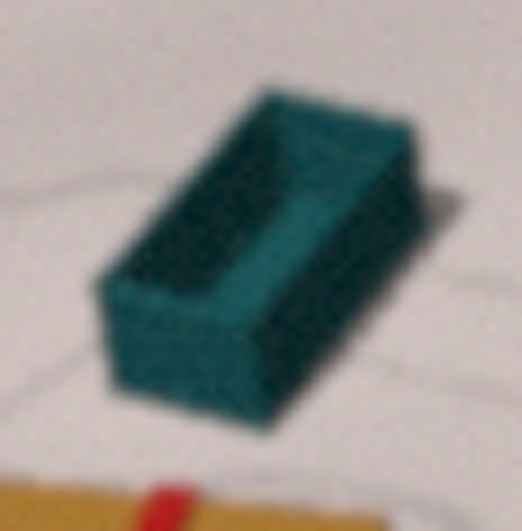

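boxT/boxS show the open rim. The corners in boxT are at about (147,92), (315,107), (279,442) and (95,428). In boxS they are at (270,85), (415,128), (258,330) and (98,283).

```bash
cat >> h.py <<'E'
def move(target, yaw_dir=None):
    """shift (cm, tool axes) and x-turn from present pose to a target TCP (mm); yaw_dir: world xy direction wanted for tool y (mod pi)"""
    from scipy.spatial.transform import Rotation as Ro
    s=env.get_state(); R=Ro.from_quat(s["tcp_rot"]).as_matrix()
    d=R.T@(np.asarray(target,float)-s["ee_pos"])/10
    a=None
    if yaw_dir is not None:
        g=R.T@np.array([*yaw_dir,0.]); a=np.arctan2(g[2],g[1]); a=(a+np.pi/2)%np.pi-np.pi/2
    print("t",round(s["t"],2),"pos",s["ee_pos"].round(1),"x",R[:,0].round(3),"y",R[:,1].round(3),"shift cm",d.round(2),"turn",a,"j",s["joint_positions"].round(2),"F",s["ft_force"].round(1),"op",round(float(s["opening"]),3))
E
python3 - <<'E'
from h import *
import pickle
T,S=pickle.load(open("im0.pkl","rb"));np.set_printoptions(precision=1,suppress=True)
A=plane(T,np.array([397,214])+(np.array([(147,92),(315,107),(279,442),(95,428)])+.5)/9-.5,45)
B=plane(S,np.array([182,217])+(np.array([(270,85),(415,128),(258,330),(98,283)])+.5)/9-.5,45)
for X in(A,B): print(X[:,:2].tolist(),X.mean(0),np.linalg.norm(X-np.roll(X,-1,0),axis=1))
d=A[0]-A[3]+A[1]-A[2];an=np.arctan2(d[1],d[0]);print("yaw",np.degrees(an))
c=np.array([537,-347]);an=np.radians(-8)
move([537,-347,150],[-np.sin(an),np.cos(an)])
E
```

```text
[[594.1974531496321, -328.11138579859033], [589.5020015395314, -381.32422608486837], [482.0079171754404, -366.89314706444964], [486.2081753601826, -309.2297598745369]] [ 538.  -346.4   45. ] [ 53.4 108.5  57.8 109.6]
[[484.35439722545357, -369.18710366178584], [495.30001781866395, -315.6173137876276], [601.754818155233, -327.5724393722493], [591.8996948956727, -383.5974872280751]] [ 543.3 -349.    45. ] [ 54.7 107.1  56.9 108.5]
yaw -8.78808539453201
t 0.2 pos [171.3 548.4 249.5] x [-0. -0. -1.] y [ 0.3  1.  -0. ] shift cm [ 10.1 -74.5  61.6] turn -0.1631881705262075 j [ 1.1  0.2  1.5  0.   1.4 -0.1] F [ 0.4 -0.1  0.1] op 1.002
```

```bash
python3 -m handwheel '[0,-74.5,61.6,-0.16,100, 0,-74.5,61.6,-0.16,100, 0,-74.5,61.6,-0.16,100, 0,-74.5,61.6,-0.16,100, 0,-74.5,61.6,-0.16,100, 0,-74.5,61.6,-0.16,100, 0,-74.5,61.6,-0.16,100, 0,-74.5,61.6,-0.16,100, 0,-74.5,61.6,-0.16,100, 0,-74.5,61.6,-0.16,100, 0,-74.5,61.6,-0.16,100, 0,-74.5,61.6,-0.16,100]'; python3 -c "
from h import *
an=np.radians(-8.7)
move([539,-347,110],[-np.sin(an),np.cos(an)])"
```

```text
t: 1.7
ee_pos: [455.4, -147.6, 250.5]
tcp_rot: [0.05, 0.705, -0.051, 0.705]
ft_force: [1.6, -0.2, 0.3]
opening: 0.999
t 1.7 pos [ 455.4 -147.6  250.5] x [-0.    -0.001 -1.   ] y [ 0.143  0.99  -0.001] shift cm [ 14.07 -18.52  11.13] turn 0.00821647109758672 j [-0.49 -0.    1.77 -0.    1.37 -1.92] F [ 1.6 -0.2  0.3] op 0.999
```

```bash
python3 -m handwheel '[14,-18.5,11.1,0.008,100, 14,-18.5,11.1,0.008,100, 14,-18.5,11.1,0.008,100, 14,-18.5,11.1,0.008,100, 14,-18.5,11.1,0.008,100, 14,-18.5,11.1,0.008,100]'; python3 -c "
from h import *
an=np.radians(-8.7)
move([539,-347,32],[-np.sin(an),np.cos(an)])
T=env.get_image('top');S=env.get_image('scene')
save(T,'gT',350,180,490,300,5);save(S,'gS',150,160,290,280,5)
s=env.get_state();R=s['ee_pos']
for im in (T,S): print(proj(im,[R,R-[0,0,19]]))
"
```

```text
t: 2.45
ee_pos: [538.3, -346.5, 109.8]
tcp_rot: [0.054, 0.706, -0.054, 0.705]
ft_force: [-0.1, 0.2, 0.3]
opening: 1.0
t 2.45 pos [ 538.3 -346.5  109.8] x [-0.002  0.001 -1.   ] y [0.152 0.988 0.   ] shift cm [ 7.78 -0.04  0.09] turn -0.00039889923938418725 j [-0.71  0.48  1.49 -0.    1.18 -2.12] F [-0.1  0.2  0.3] op 1.0
[[424.17218692 238.62407428]
 [422.84765625 239.82265935]]
[[209.51412217 219.22167843]
 [210.28829234 224.77737136]]
```

View pics/gT.png

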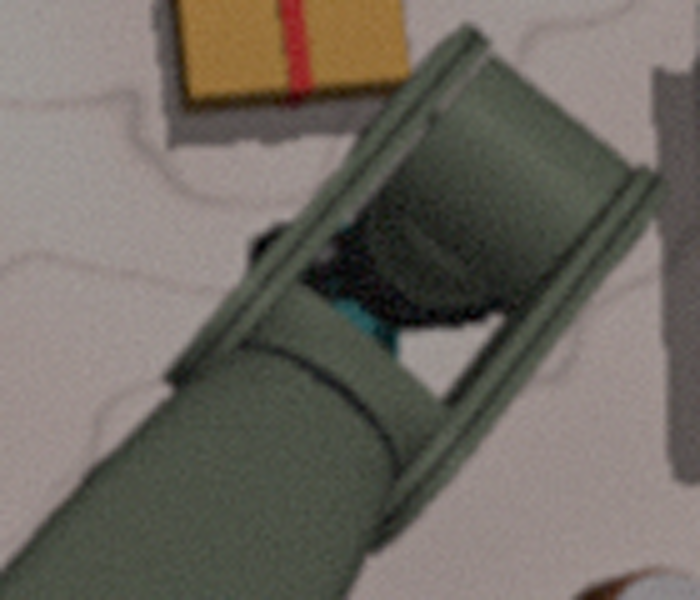

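View pics/gS.png

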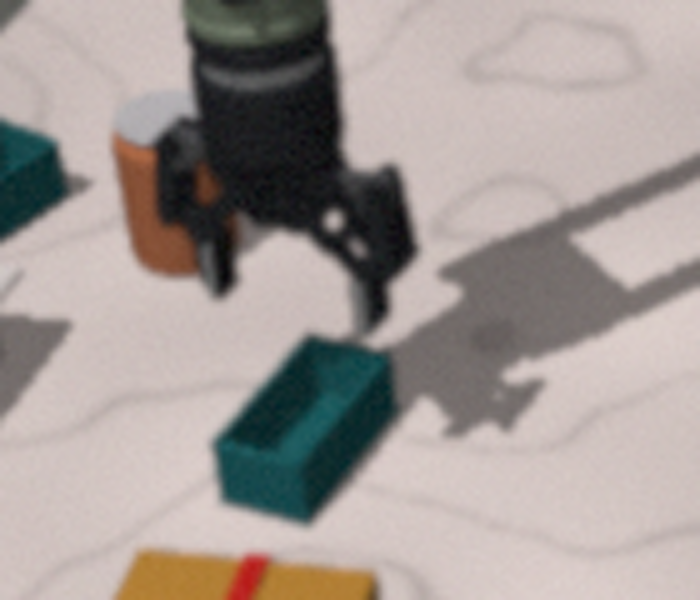

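gS shows the fingertips at about (194,218) and (224,225) px, straddling the box ahead and below. That matches the projected TCP to within about 1 px. I'll descend and grip.

```bash
python3 -m handwheel '[4,0,0.1,0,100, 7.8,0,0.1,0,100, 7.8,0,0.1,0,100, 7.8,0,0.1,0,50, 7.8,0,0.1,0,50, 7.8,0,0.1,0,50, 7.8,0,0.1,0,50, 7.8,0,0.1,0,50]' 30; python3 -c "
from h import *
move([539,-347,150],[-np.sin(-.15),np.cos(-.15)])
S=env.get_image('scene');save(S,'gS2',150,160,290,280,5)"
```

```text
t: 3.55
ee_pos: [542.2, -347.7, 37.7]
tcp_rot: [0.051, 0.703, -0.055, 0.707]
ft_force: [0.0, 1.2, 7.1]
opening: 0.652
t 3.55 pos [ 542.2 -347.7   37.7] x [ 0.006 -0.005 -1.   ] y [ 0.15   0.989 -0.004] shift cm [-11.23  -0.03  -0.26] turn -0.00046144838084871687 j [-0.7   0.58  1.51 -0.    1.05 -2.12] F [0.  1.2 7.1] op 0.652
```

View pics/gS2.png

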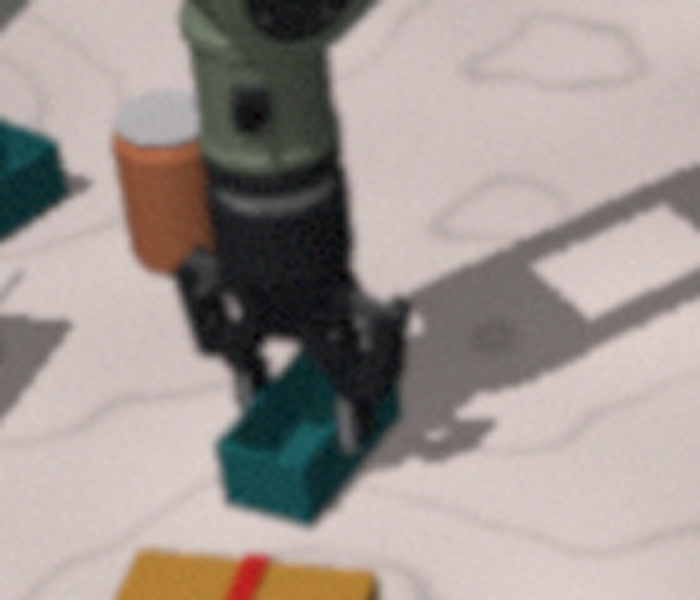

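Opening 0.652 means 55.4 mm, so the box is held. Now lift and carry it over the pan.

```bash
python3 -m handwheel '[-4,0,0,0,50, -8,0,0,0,50, -13,0,0,0,50, -13,0,0,0,50, -13,0,0,0,50]'; python3 -c "
from h import *
move([657,31,170],[-np.sin(-.15),np.cos(-.15)])
S=env.get_image('scene');save(S,'gS3',150,130,290,280,4)"
```

```text
t: 4.22
ee_pos: [541.3, -346.8, 167.8]
tcp_rot: [0.051, 0.703, -0.055, 0.707]
ft_force: [-1.2, 0.1, -2.3]
opening: 0.648
t 4.22 pos [ 541.3 -346.8  167.8] x [ 0.006 -0.005 -1.   ] y [ 0.15   0.989 -0.004] shift cm [-0.35 39.09  5.78] turn -0.0005010498082487214 j [-0.7   0.42  1.45 -0.    1.27 -2.12] F [-1.2  0.1 -2.3] op 0.648
```

View pics/gS3.png

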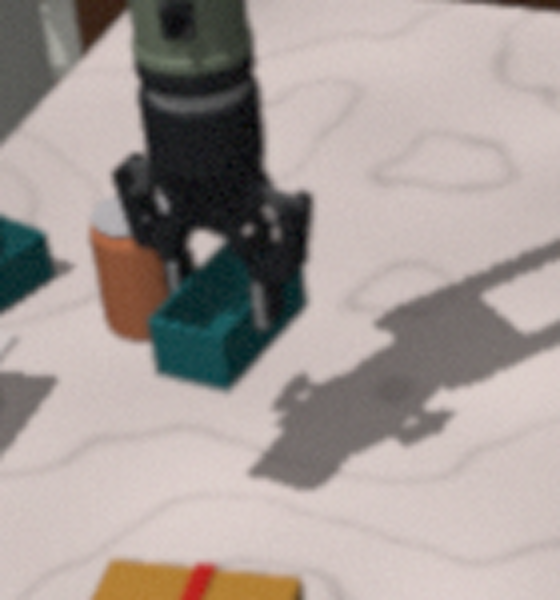

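The box is lifted level. Carry it across.

```bash
python3 -m handwheel '[0,13,2,0,50, 0,39.1,5.8,0,50, 0,39.1,5.8,0,50, 0,39.1,5.8,0,50, 0,39.1,5.8,0,50, 0,39.1,5.8,0,50, 0,39.1,5.8,0,50, 0,39.1,5.8,0,50, 0,39.1,5.8,0,50, 0,39.1,5.8,0,50]'; python3 -c "
from h import *
move([657,31,103],[-np.sin(-.15),np.cos(-.15)])
S=env.get_image('scene');T=env.get_image('top');save(T,'pT',230,150,350,280,4.5);save(S,'pS',270,190,410,340,4)"
```

```text
t: 5.52
ee_pos: [656.2, 29.5, 165.2]
tcp_rot: [0.053, 0.704, -0.055, 0.706]
ft_force: [0.1, 0.1, -1.3]
opening: 0.647
t 5.53 pos [656.2  29.5 165.2] x [ 0.003 -0.004 -1.   ] y [ 0.153  0.988 -0.004] shift cm [6.22 0.18 0.03] turn -0.003206852705318175 j [-0.08  0.45  1.41 -0.    1.28 -1.5 ] F [ 0.1  0.1 -1.3] op 0.647
```

View pics/pT.png

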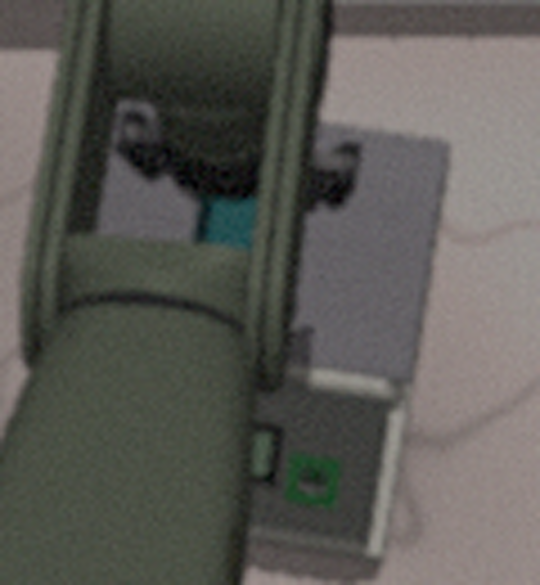

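View pics/pS.png

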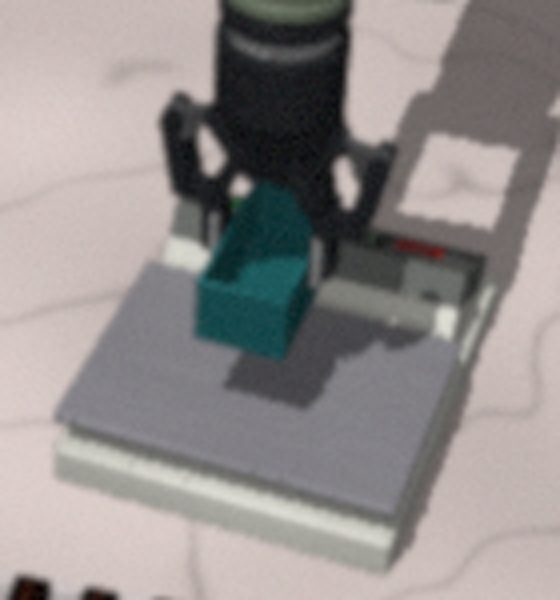

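Over the pan, and level. Lower it gently.

```bash
python3 -m handwheel '[2.5,0.15,0,0,50, 5,0.15,0,0,50, 6,0.15,0,0,50, 6.3,0.15,0,0,50, 6.4,0.15,0,0,50, 6.5,0.15,0,0,50]'; python3 -c "
from h import *
move([657,31,97],[-np.sin(-.15),np.cos(-.15)])
S=env.get_image('scene');save(S,'pS2',270,190,410,340,4)"
```

```text
t: 6.38
ee_pos: [657.8, 31.1, 101.7]
tcp_rot: [0.053, 0.703, -0.055, 0.707]
ft_force: [0.5, -0.6, -1.0]
opening: 0.652
t 6.38 pos [657.8  31.1 101.7] x [ 0.006 -0.004 -1.   ] y [ 0.152  0.988 -0.003] shift cm [ 0.47 -0.02 -0.08] turn -0.002885402280679017 j [-0.08  0.52  1.45 -0.    1.17 -1.5 ] F [ 0.5 -0.6 -1. ] op 0.652
```

View pics/pS2.png

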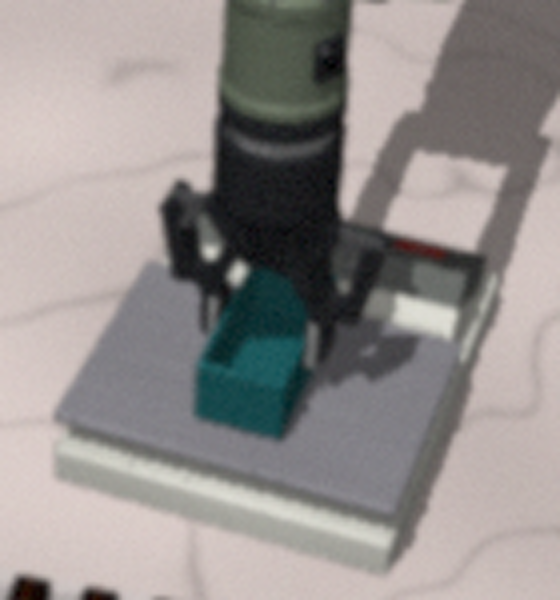

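Relative to the pan, the box sits about 5 mm too near the console, judging by the base centre at about (266,372) against the pan centre at (265,384) in the crop. I'll nudge it outward and set it down.

```bash
python3 -m handwheel '[0,0,0.5,0,50, 0.2,0,0.5,0,50, 0.4,0,0.5,0,50, 0.6,0,0.5,0,50, 0.7,0,0.5,0,50]'; python3 -c "
from h import *
move([661,31,97],[-np.sin(-.15),np.cos(-.15)])"
```

```text
t: 7.05
ee_pos: [662.8, 30.4, 97.6]
tcp_rot: [0.052, 0.703, -0.055, 0.707]
ft_force: [-7.4, 1.3, 16.1]
opening: 0.654
t 7.05 pos [662.8  30.4  97.6] x [ 0.006 -0.004 -1.   ] y [ 0.152  0.988 -0.004] shift cm [ 0.06  0.03 -0.19] turn -0.0025602428582354175 j [-0.08  0.53  1.43 -0.    1.17 -1.5 ] F [-7.4  1.3 16.1] op 0.654
```

```bash
python3 -m handwheel '[0,0,0,0,50, -0.05,0,0,0,50, -0.05,0,0,0,72, -0.05,0,0,0,85, -0.05,0,0,0,100, -0.05,0,0,0,100]'; python3 -c "
from h import *
move([661,31,97],[-np.sin(-.15),np.cos(-.15)])
S=env.get_image('scene');save(S,'pS3',270,190,410,340,4)"
```

```text
t: 7.8
ee_pos: [662.8, 30.4, 98.0]
tcp_rot: [0.052, 0.703, -0.055, 0.707]
ft_force: [0.2, -0.4, -0.3]
opening: 1.003
t 7.8 pos [662.8  30.4  98. ] x [ 0.005 -0.004 -1.   ] y [ 0.152  0.988 -0.004] shift cm [ 0.1   0.04 -0.19] turn -0.0025772504731416124 j [-0.08  0.53  1.43 -0.    1.17 -1.5 ] F [ 0.2 -0.4 -0.3] op 1.003
```

View pics/pS3.png

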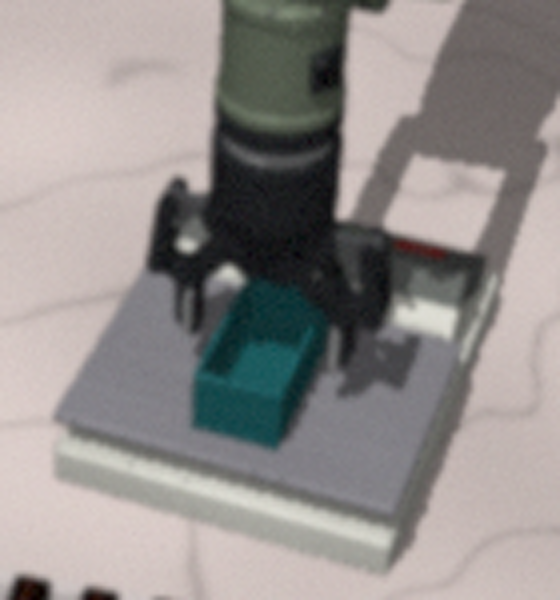

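The box is released and upright. Rise clear, then move above the stylus.

```bash
python3 -m handwheel '[-2,0,0,0,100, -6,0,0,0,100, -12,0,0,0,100, -17,0,0,0,100, -17,12,-8,0,100, -17,24,-18,0,100, -17,24,-19,0,100]'; python3 -c "
from h import *
move([509,290.5,230],[-np.sin(-.15),np.cos(-.15)])"
```

```text
t: 8.72
ee_pos: [572.1, 197.3, 269.1]
tcp_rot: [0.053, 0.702, -0.055, 0.708]
ft_force: [0.6, 0.6, -0.6]
opening: 1.001
t 8.72 pos [572.1 197.3 269.1] x [ 0.009 -0.003 -1.   ] y [ 0.153  0.988 -0.002] shift cm [ 3.82  8.26 -7.7 ] turn -0.003280201908220093 j [ 0.19  0.25  1.45 -0.01  1.43 -1.23] F [ 0.6  0.6 -0.6] op 1.001
```

```bash
python3 -m handwheel '[0,8.3,-7.7,0,100, 0,8.3,-7.7,0,100, 2,8.3,-7.7,0,100, 3.8,8.3,-7.7,0,100, 3.8,8.3,-7.7,0,100]'
python3 - <<'E'
from h import *
import pickle
move([509,290.5,135],[-np.sin(-.15),np.cos(-.15)])
T=env.get_image('top');S=env.get_image('scene');pickle.dump((T,S),open("im1.pkl","wb"))
save(T,'qT',150,140,350,290,4);save(S,'qS',360,150,500,300,4)
p=env.get_state()['ee_pos']
print(proj(T,[p,p-[0,0,6]]),proj(S,[p,p-[0,0,6]]))
E
```

```text
t: 9.35
ee_pos: [508.2, 290.0, 228.6]
tcp_rot: [0.053, 0.703, -0.056, 0.707]
ft_force: [0.5, -0.1, -0.0]
opening: 0.996
t 9.35 pos [508.2 290.  228.6] x [ 0.005 -0.005 -1.   ] y [ 0.154  0.988 -0.004] shift cm [9.36 0.1  0.02] turn -0.004127828971720371 j [ 0.37  0.24  1.54 -0.01  1.35 -1.04] F [ 0.5 -0.1 -0. ] op 0.996
[[179.19186677 241.1275038 ]
 [179.83258057 241.53060994]] [[454.10367063 208.74727631]
 [453.64333751 210.7534777 ]]
```

View pics/qT.png

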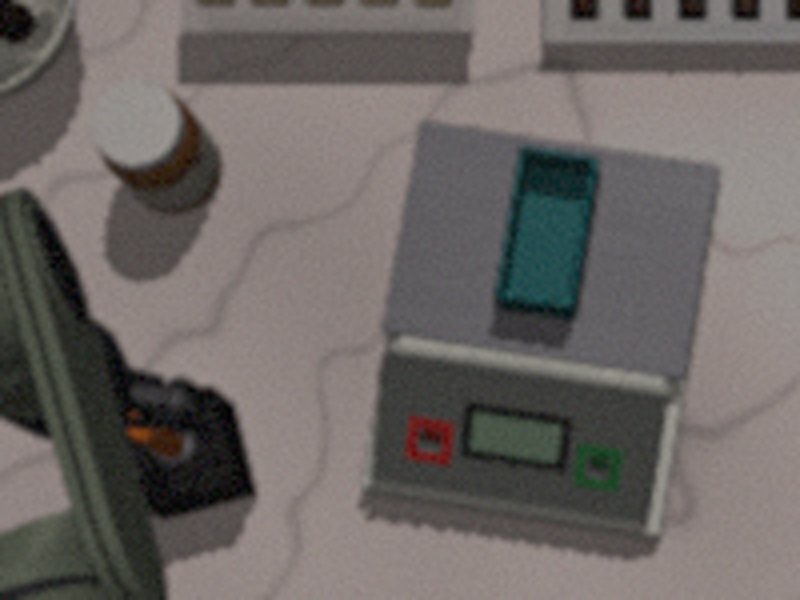

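View pics/qS.png

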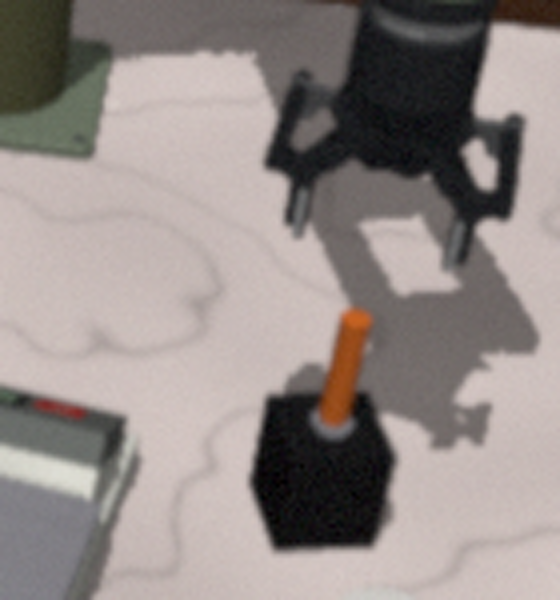

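The box is centred on the pan to about 2 mm after allowing for parallax. The fingertips straddle the stylus, with their mid px at (454,212) in scene. Descend and grip lightly.

```bash
python3 -m handwheel '[4,0.05,0.1,0,100, 8,0.05,0.1,0,100, 9.2,0.05,0.1,0,100, 9.3,0.05,0.1,0,60, 9.3,0.05,0.1,0,30, 9.3,0.05,0.1,0,10, 9.3,0.05,0.1,0,10, 9.3,0.05,0.1,0,10, 9.3,0.05,0.1,0,10]' 22
python3 - <<'E'
from h import *
move([509,290.5,190],[-np.sin(-.15),np.cos(-.15)])
S=env.get_image('scene');save(S,'qS2',360,150,500,300,4)
E
```

```text
t: 10.58
ee_pos: [512.3, 290.6, 138.8]
tcp_rot: [0.054, 0.701, -0.055, 0.709]
ft_force: [-0.4, -0.6, 5.3]
opening: 0.226
t 10.57 pos [512.3 290.6 138.8] x [ 0.011 -0.003 -1.   ] y [ 0.154  0.988 -0.001] shift cm [-5.12 -0.07 -0.27] turn -0.004610151781557548 j [ 0.37  0.34  1.61 -0.01  1.18 -1.04] F [-0.4 -0.6  5.3] op 0.226
```

View pics/qS2.png

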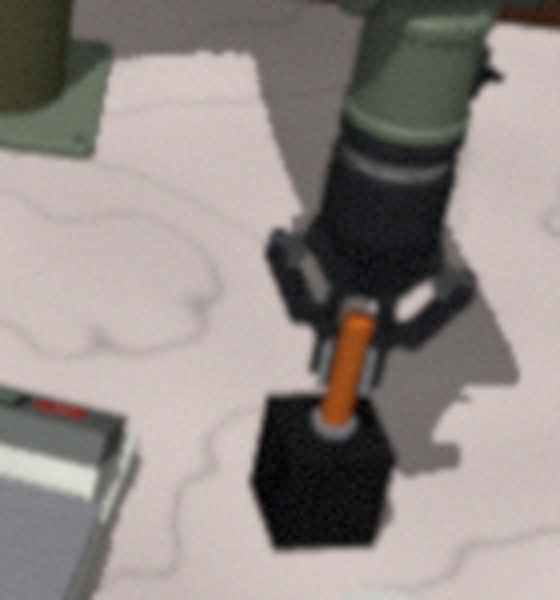

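Stylus gripped (19.2 mm). The moves only offer a turn about the tool's vertical axis, so to get the 30° lean I'll lift until only the point is in the stand hole. Then I'll pivot the stylus in the grip against the hole's edge.

```bash
python3 -m handwheel '[-1.5,0,0,0,10, -3.5,0,0,0,10, -5.5,0,0,0,10, -5.5,0,0,0,10, -5.5,0,0,0,10]'
python3 - <<'E'
from h import *
move([509,290.5,190],[-np.sin(-.15),np.cos(-.15)])
S=env.get_image('scene');save(S,'qS3',360,130,500,280,4)
E
```

```text
t: 11.25
ee_pos: [511.2, 290.6, 193.1]
tcp_rot: [0.054, 0.701, -0.055, 0.708]
ft_force: [-0.1, -0.3, -1.3]
opening: 0.226
t 11.25 pos [511.2 290.6 193.1] x [ 0.01  -0.003 -1.   ] y [ 0.154  0.988 -0.002] shift cm [ 0.31 -0.04 -0.22] turn -0.004573264380896003 j [ 0.37  0.28  1.57 -0.01  1.28 -1.04] F [-0.1 -0.3 -1.3] op 0.226
```

View pics/qS3.png

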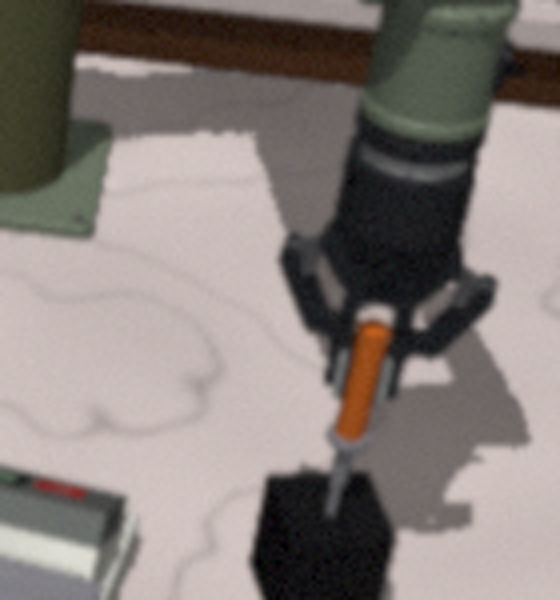

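```bash
python3 -m handwheel '[0,0,-0.8,0,10, 0,0,-1.4,0,10, 0.1,0,-2.1,0,10, 0.2,0,-2.8,0,10, 0.4,0,-3.4,0,10, 0.4,0,-3.4,0,10]'
python3 - <<'E'
from h import *
move([509,290.5,190],[-np.sin(-.15),np.cos(-.15)])
S=env.get_image('scene');save(S,'qS4',360,130,500,280,4)
E
```

```text
t: 12.05
ee_pos: [476.9, 296.0, 188.4]
tcp_rot: [0.054, 0.702, -0.055, 0.708]
ft_force: [1.1, -0.5, -0.5]
opening: 0.227
t 12.05 pos [476.9 296.  188.4] x [ 0.009 -0.003 -1.   ] y [ 0.154  0.988 -0.002] shift cm [-0.13 -0.05  3.26] turn -0.004179704615235202 j [ 0.4   0.23  1.64 -0.01  1.26 -1.01] F [ 1.1 -0.5 -0.5] op 0.227
```

View pics/qS4.png

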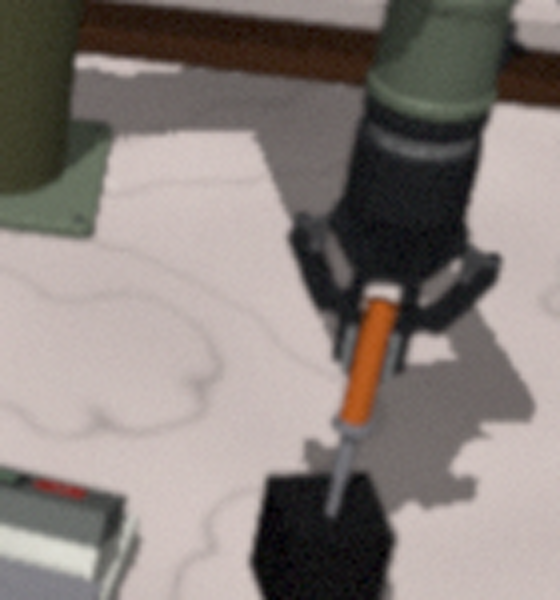

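It pivots with about 1 N. Continue to about 30°.

```bash
python3 -m handwheel '[0.25,0,-0.8,0,10, 0.5,0,-1.5,0,10, 0.8,0,-2.1,0,10, 1.1,0,-2.8,0,10, 1.1,0,-2.8,0,10]'
python3 - <<'E'
from h import *
import pickle
move([509,290.5,190],[-np.sin(-.15),np.cos(-.15)])
S=env.get_image('scene');save(S,'qS5',360,130,500,280,4);T=env.get_image('top');save(T,'qT5',150,180,260,290,5)
pickle.dump((T,S),open("im2.pkl","wb"))
E
```

```text
t: 12.72
ee_pos: [448.4, 300.4, 176.6]
tcp_rot: [0.053, 0.702, -0.055, 0.708]
ft_force: [1.6, -0.8, 1.1]
opening: 0.227
t 12.72 pos [448.4 300.4 176.6] x [ 0.007 -0.003 -1.   ] y [ 0.153  0.988 -0.002] shift cm [-1.29 -0.05  6.15] turn -0.00377647931096714 j [ 0.43  0.2   1.71 -0.01  1.23 -0.98] F [ 1.6 -0.8  1.1] op 0.227
```

View pics/qS5.png

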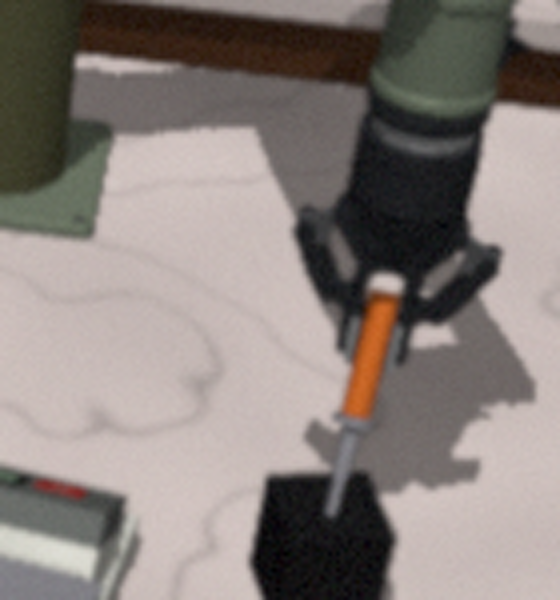

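View pics/qT5.png

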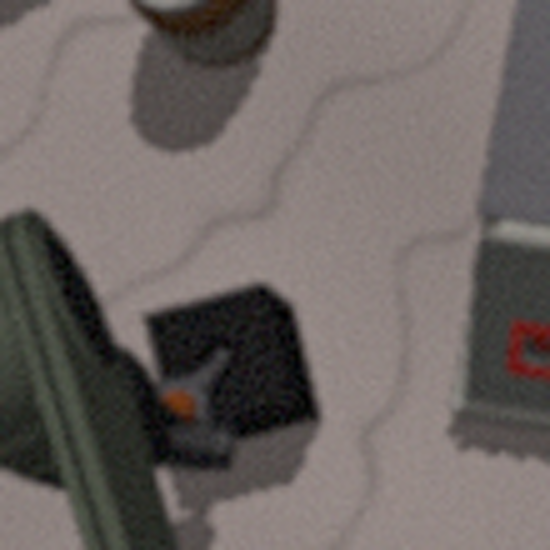

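Qualitatively good: the stylus leans with its handle toward the robot. By geometry the tilt is atan(58/98), about 31°. Withdraw along its axis and measure.

```bash
python3 -m handwheel '[-0.9,0,-0.5,0,10, -1.8,0,-1,0,10, -2.7,0,-1.5,0,10, -5,0,-1.5,0,10, -9,0,-1.5,0,10, -11,0,-1.5,0,10, -11,0,-1.5,0,10]' 30
python3 - <<'E'
from h import *
import pickle
move([509,290.5,190],[-np.sin(-.15),np.cos(-.15)])
S=env.get_image('scene');save(S,'qS6',360,90,500,240,4);T=env.get_image('top');save(T,'qT6',130,180,240,290,5)
pickle.dump((T,S,env.get_state()),open("im3.pkl","wb"))
E
```

```text
t: 13.7
ee_pos: [433.3, 303.7, 289.0]
tcp_rot: [0.054, 0.702, -0.054, 0.708]
ft_force: [0.2, -0.8, -1.9]
opening: 0.221
t 13.7 pos [433.3 303.7 289. ] x [ 0.01  -0.001 -1.   ] y [0.153 0.988 0.001] shift cm [ 9.98 -0.15  7.58] turn -0.003787774013949363 j [ 0.45  0.08  1.61 -0.01  1.45 -0.97] F [ 0.2 -0.8 -1.9] op 0.221
```

View pics/qS6.png

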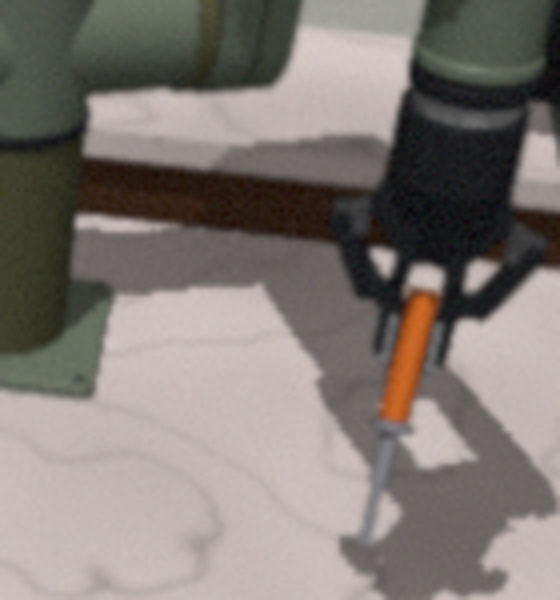

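View pics/qT6.png

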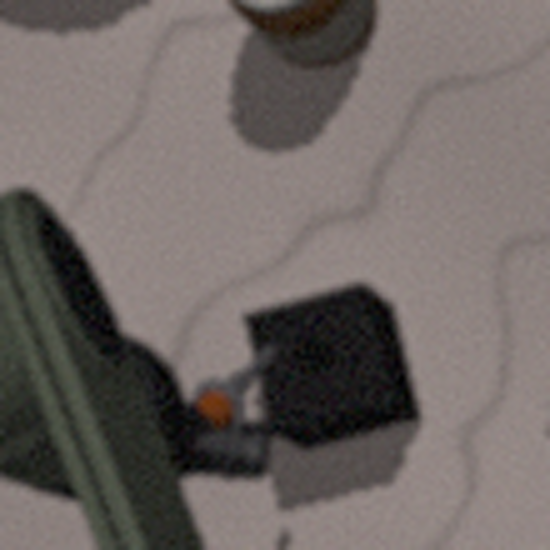

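Crop views give the tip at about (364,543) in qS6 and about (277,347) in qT6. The collar is at (395,428) in qS6.

```bash
cat >> h.py <<'E'
def tri(T,pT,S,pS):
    c1,w1,_=rays(T,[pT]);c2,w2,_=rays(S,[pS]);a=w1[0]/np.linalg.norm(w1[0]);b=w2[0]/np.linalg.norm(w2[0])
    k=np.linalg.lstsq(np.c_[a,-b],c2-c1,rcond=None)[0];P=c1+a*k[0];Q=c2+b*k[1];return P,Q
E
python3 - <<'E'
from h import *
import pickle;np.set_printoptions(precision=1,suppress=True)
T,S,s=pickle.load(open("im3.pkl","rb"))
pT=lambda a:np.array([130,180])+(np.array(a)+.5)/5-.5
pS=lambda a:np.array([360,90])+(np.array(a)+.5)/4-.5
print("tip tri",tri(T,pT((277,347)),S,pS((364,543))))
p=s["ee_pos"];u=np.array([.988,-.152,0])
for th in(25,30,35):
    t=np.radians(th);ax=-np.sin(t)*u+np.cos(t)*np.array([0,0,1]);tip=p-134*ax
    Q=[tip,tip+78*ax,tip+165*ax]
    print(th,tip,((proj(T,Q)-[130,180]+.5)*5-.5).tolist(),((proj(S,Q)-[360,90]+.5)*4-.5).tolist())
E
```

```text
tip tri (array([498.8, 290.4, 171.6]), array([498.7, 292.5, 172.1]))
25 [488.1 294.2 164.4] [[272.3514846023623, 369.3235365693458], [222.33379408718957, 413.3607123781364], [159.29648864684563, 468.86303698922814]] [[364.5104836640512, 543.2937561349081], [393.1557406892007, 424.6857705936767], [425.8160977816192, 288.2872021641001]]
30 [498.3 292.6 169.8] [[273.56031558854477, 348.484291855532], [222.80702786636223, 404.21773038501397], [159.0619098215593, 474.2215572716726]] [[363.577497922422, 545.5225153563748], [392.86816477208663, 425.19276264626853], [425.90977722326124, 288.282722372805]]
35 [508.1 291.1 176.1] [[274.14614736166453, 328.20942321716984], [222.98832679555258, 395.37202311842674], [159.01190933292565, 479.3692455322822]] [[363.01214443875665, 546.2188010241795], [392.7400053790534, 425.03720154231746], [425.9131734353223, 288.6524900857811]]
```

Run:
```python
from h import *
import pickle;np.set_printoptions(precision=1,suppress=True)
T1,S1=pickle.load(open("im1.pkl","rb"));T3,S3,s=pickle.load(open("im3.pkl","rb"))
q=lambda a:np.array([150,140])+(np.array(a,float)+.5)/4-.5
print("box rim T",plane(T1,q([(523,148),(597,157),(576,312),(500,303)]),105).mean(0))
C=plane(T1,q([(422,122),(720,168),(684,378),(388,330)]),60);print("pan T",C,C.mean(0))
# green/red centroids via convex hull, averaged images
for T in(T1,T3):
    h=cv2.cvtColor(T["color"],cv2.COLOR_RGB2HSV)
    for nm,lo,hi,b in(("g",(45,80,25),(85,255,255),(288,245,312,268)),("r",(0,110,50),(8,255,255),(246,238,268,262))):
        k=cv2.inRange(h,lo,hi)
        if nm=="r":k|=cv2.inRange(h,(172,110,50),(180,255,255))
        m=np.zeros_like(k);x0,y0,x1,y1=b;m[y0:y1,x0:x1]=k[y0:y1,x0:x1]
        pts=cv2.findNonZero(m);hull=cv2.convexHull(pts);M=cv2.moments(hull);c=(M["m10"]/M["m00"],M["m01"]/M["m00"])
        for mid in((653.5,31.4),(658,31)):
            u=np.array([.9885,-.151]);c0,w,_=rays(T,[c]);w=w[0]
            # plane n.(X-P)=0
            n=np.array([-.5*u[0],-.5*u[1],np.cos(np.pi/6)]);P=np.array([mid[0]-106*u[0],mid[1]-106*u[1],92])
            X=c0+w*(n@(P-c0))/(n@w); d=X[:2]-mid;print(nm,c,len(pts),X,"scale xy",d@u,d@np.array([-u[1],u[0]]))
# depth plane of face
P=[]
for T in(T1,T3):
    m=np.zeros((480,640),bool);m[240:268,246:316]=1;Q=cloud(T,m);P.append(Q)
P=np.vstack(P);A=np.c_[P[:,:2],np.ones(len(P))]
for i in range(6):
    k=np.linalg.lstsq(A,P[:,2],rcond=None)[0];r=P[:,2]-A@k;ok=abs(r)<max(4,2*r.std());A,P=A[ok],P[ok]
print("face plane z=",k[:3],"rms",r.std(),"z at(495,-4)",k@[495,-4,1],"slope deg",np.degrees(np.arctan(np.hypot(k[0],k[1]))),"yaw",np.degrees(np.arctan2(k[1],k[0])))
```

```text
box rim T [656.6  30.3 105. ]
pan T [[748.2 126.7  60. ]
 [714.2 -89.1  60. ]
 [560.3 -63.8  60. ]
 [594.4 147.3  60. ]] [654.3  30.3  60. ]
g (299.3286384976526, 256.3693270735524) 92 [495.5  -4.4  66.2] scale xy -150.7446759878507 -59.24125323025564
g (299.3286384976526, 256.3693270735524) 92 [495.9  -4.3  63.7] scale xy -154.93075645506894 -59.36757008693387
r (256.9622132253711, 249.804318488529) 113 [513.7 115.1  66.1] scale xy -150.82112628484796 61.623571999794656
r (256.9622132253711, 249.804318488529) 113 [514.1 115.4  63.7] scale xy -155.00733372068146 61.69798738483911
g (298.1495564005069, 255.77059569074774) 92 [497.1  -1.1  66.8] scale xy -149.66711989570283 -55.73924140096797
g (298.1495564005069, 255.77059569074774) 92 [497.5  -1.   64.4] scale xy -153.85141075829833 -55.85974211813917
r (257.002849002849, 249.6225071225071) 108 [514.2 115.   66.4] scale xy -150.33127066764308 61.55868205054708
r (257.002849002849, 249.6225071225071) 108 [514.6 115.3  64. ] scale xy -154.5166645515108 61.63298966639606
face plane z= [   0.6   -0.1 -217.3] rms 2.9547533132478105 z at(495,-4) 66.4629844501979 slope deg 30.089500253678306 yaw -8.808930559694595
```

Tilt is about 30–31°, with the tip at TCP + (65.3, −11.3, −118). The hole mouth is at about (497.5, −4, 66.5). I'll move to a hover point and compare tip and hole in the images.

```bash
python3 -c "
from h import *
move([415,9,250],[.151,.9885])"
```

```text
t 13.8 pos [432.1 302.8 285.9] x [ 0.005 -0.004 -1.   ] y [ 0.153  0.988 -0.003] shift cm [  3.68 -29.29   2.8 ] turn -0.0023784583141970295 j [ 0.45  0.08  1.61 -0.01  1.45 -0.97] F [ 0.3  0.7 -1. ] op 0.23
```

```bash
python3 -m handwheel '[0,-5,0.5,0,10, 0,-10,1,0,10, 0,-15,1.5,0,10, 1,-20,2,0,10, 2,-25,2.5,0,10, 3.5,-29.3,2.8,0,10, 3.7,-29.3,2.8,0,10, 3.7,-29.3,2.8,0,10, 3.7,-29.3,2.8,0,10]'; python3 -c "
from h import *
move([424.8,8.4,197.5],[.151,.9885])"
```

```text
t: 14.92
ee_pos: [415.0, 9.9, 249.7]
tcp_rot: [0.053, 0.703, -0.055, 0.707]
ft_force: [-0.0, 0.1, -0.8]
opening: 0.226
t 14.93 pos [415.    9.9 249.7] x [ 0.005 -0.003 -1.   ] y [ 0.152  0.988 -0.002] shift cm [5.23 0.02 0.96] turn -0.0007020238199659801 j [-0.18 -0.15  1.91 -0.    1.38 -1.6 ] F [-0.   0.1 -0.8] op 0.226
```

```bash
python3 -m handwheel '[2,0,0.4,0,10, 4,0,0.8,0,10, 5.2,0,1,0,10, 5.2,0,1,0,10, 5.2,0,1,0,10]'
python3 - <<'E'
from h import *
import pickle
move([424.8,8.4,197.5],[.151,.9885])
S=env.get_image('scene');save(S,'rS',290,180,430,280,5);T=env.get_image('top');save(T,'rT',240,180,340,290,5)
pickle.dump((T,S,env.get_state()),open("im4.pkl","wb"))
E
```

```text
t: 15.55
ee_pos: [425.6, 8.4, 198.5]
tcp_rot: [0.053, 0.703, -0.055, 0.707]
ft_force: [0.4, 0.1, -0.5]
opening: 0.225
t 15.55 pos [425.6   8.4 198.5] x [ 0.006 -0.003 -1.   ] y [ 0.151  0.989 -0.002] shift cm [ 0.1  -0.02 -0.08] turn -1.0481887376734278e-05 j [-0.18 -0.07  1.95 -0.    1.26 -1.6 ] F [ 0.4  0.1 -0.5] op 0.225
```

View pics/rS.png

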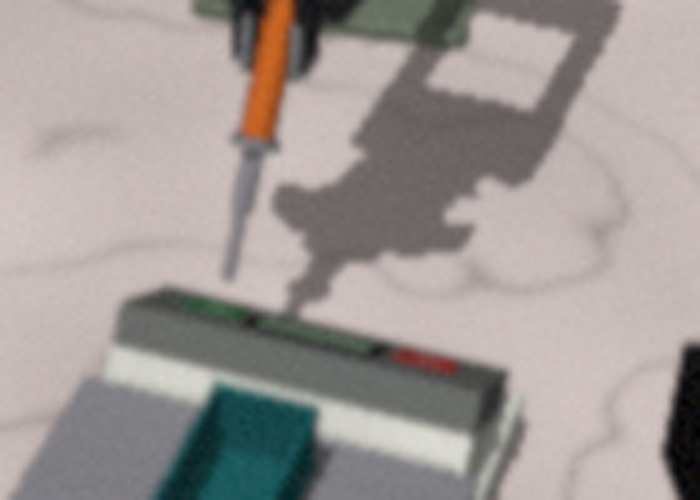

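View pics/rT.png

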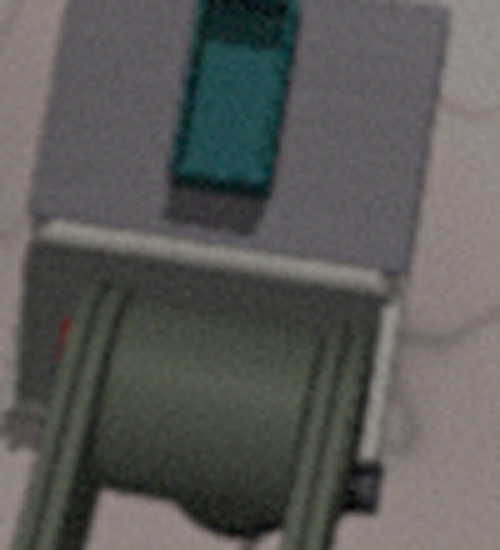

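T is occluded by the wrist. In rS the tip is at (228,278) and the green square's centre is about (216,308). Compare that with the geometry.

Run:
```python
from h import *
import pickle;np.set_printoptions(precision=1,suppress=True)
T,S,s=pickle.load(open("im4.pkl","rb"))
f=lambda X:((proj(S,X)-[290,180]+.5)*5-.5)
p=s["ee_pos"];tip=p+[65.3,-11.3,-118];ax=np.array([-.494,.0755,.866]);u=np.array([.9885,-.151,0]);v=np.array([.151,.9885,0]);sl=np.array([.866*.9885,-.866*.151,.5])
print("tip",tip,f([tip,tip+10*u,tip+10*v,tip+[0,0,10]]))
for M in((495.7,-4,66.5),(499.5,-3.5,66.5)):
    M=np.array(M);print(M,f([M,M+15*ax]).tolist(),"square corners",f([M+16*a*sl+16*b*v for a,b in((1,-1),(1,1),(-1,1),(-1,-1))]).tolist())
h=cv2.cvtColor(S["color"],cv2.COLOR_RGB2HSV)
hc=cv2.resize(S["color"][233:250,320:345,::-1],None,fx=24,fy=24,interpolation=cv2.INTER_CUBIC);cv2.imwrite("pics/gsq.png",hc)
k=cv2.inRange(h,(50,80,25),(85,255,255));ys,xs=np.nonzero(k[235:248,322:343]);print(np.c_[xs+322,ys+235].tolist())
k=cv2.inRange(h,(0,110,50),(8,255,255))|cv2.inRange(h,(172,110,50),(180,255,255));ys,xs=np.nonzero(k[245:258,362:388]);print("red",((xs.mean()+362-290+.5)*5,(ys.mean()+245-180+.5)*5),xs.min()+362,xs.max()+362)
M=np.array([495.7,-4,66.5])+120*v;print("red pred",f([M]))
```

```text
tip [491.   -3.1  80.7] [[227.8 279.3]
 [221.8 289.8]
 [245.  283.5]
 [228.6 264.9]]
[495.7  -4.   66.5] [[223.52183402011644, 304.45055561149655], [228.94299278931396, 278.10250637415663]] square corners [[188.22668874623713, 300.79057208057543], [243.67324937494527, 314.4839464094497], [258.2595859210168, 308.0532662891808], [203.92698799288337, 294.6948421542887]]
[499.5  -3.5  66.5] [[223.18003310654672, 308.7625665121666], [228.61251632090767, 282.3655066751912]] square corners [[187.80519898113778, 305.12908055923344], [243.37070571115714, 318.87942488411875], [257.9950199229138, 312.33897899665885], [203.5481791810251, 298.92624169800683]]
[[328, 240], [329, 240], [330, 240], [328, 241], [329, 241], [330, 241], [331, 241], [332, 241], [333, 241], [335, 242], [336, 242], [337, 242], [338, 242], [337, 243]]
red (np.float64(425.2777777777777), np.float64(361.574074074074)) 369 380
red pred [[434.  356.3]]
```

View pics/gsq.png

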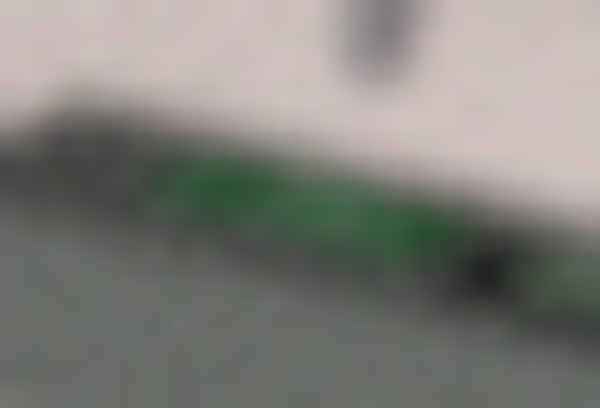

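Run:
```python
from h import *
import pickle
T,S,s=pickle.load(open("im4.pkl","rb"))
save(S,'bxS',285,225,385,315,8)
```

```text
(no output)
```

View pics/bxS.png

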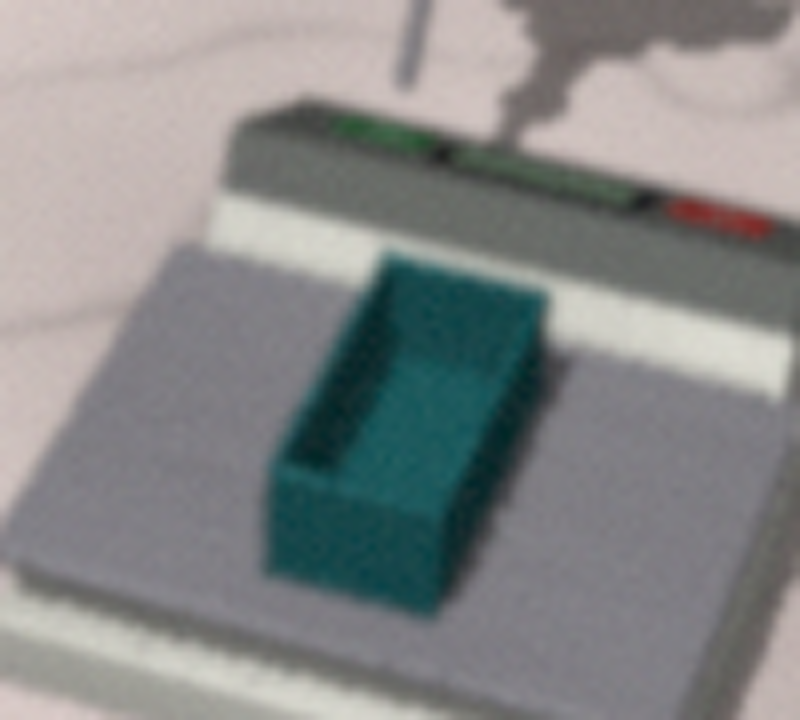

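bxS: box rim corners at (385,252), (548,290), (440,515) and (272,465); green centre at about (383,133), red (720,217), tip (404,85).

Run:
```python
from h import *
import pickle;np.set_printoptions(precision=1,suppress=True)
T,S,s=pickle.load(open("im4.pkl","rb"))
q=lambda a:np.array([285,225])+(np.array(a,float)+.5)/8-.5
B=plane(S,q([(385,252),(548,290),(440,515),(272,465)]),105);print(B.mean(0),np.linalg.norm(B-np.roll(B,-1,0),axis=1))
u=np.array([.9885,-.151]);n=np.array([-.5*u[0],-.5*u[1],np.cos(np.pi/6)])
for mid in((658,31),(662,30)):
  P=np.array([mid[0]-106*u[0],mid[1]-106*u[1],92])
  for c in((383,133),(720,217)):
    c0,w,_=rays(S,[q(c)]);w=w[0];print(mid,c,c0+w*(n@(P-c0))/(n@w), plane(S,[q(c)],66.5))
```

```text
[663.4  29.4 105. ] [ 53.6 108.7  53.3 105.3]
(658, 31) (383, 133) [499.6  -8.5  66.2] [[499.9  -8.5  66.5]]
(658, 31) (720, 217) [518.9 110.2  66.9] [[518.4 110.2  66.5]]
(662, 30) (383, 133) [489.9 -10.   58.5] [[499.9  -8.5  66.5]]
(662, 30) (720, 217) [509.5 109.8  59.2] [[518.4 110.2  66.5]]
```

Both views, each corrected by the box's known position, average to a mouth at about (498.5, −6, 66.5). The tip offset is about (68, −10.5, −115). Line up 10 mm out, then enter the bore to 8 mm depth.

```bash
python3 -m handwheel '[0.4,-0.3,0,0,10, 0.85,-0.3,0.05,0,10, 0.85,-0.3,0.05,0,10, 0.85,-0.3,0.05,0,10]'
python3 - <<'E'
from h import *
import pickle
move([434.3,3.9,174.5],[.151,.9885])
S=env.get_image('scene');save(S,'rS2',285,205,385,275,8)
E
```

```text
t: 16.15
ee_pos: [425.8, 5.1, 190.1]
tcp_rot: [0.053, 0.703, -0.055, 0.707]
ft_force: [0.6, -1.4, -0.3]
opening: 0.223
t 16.15 pos [425.8   5.1 190.1] x [ 0.006 -0.003 -1.   ] y [ 0.152  0.988 -0.002] shift cm [1.56 0.01 0.85] turn -0.0005161772114805618 j [-0.19 -0.06  1.96 -0.    1.24 -1.61] F [ 0.6 -1.4 -0.3] op 0.223
```

View pics/rS2.png

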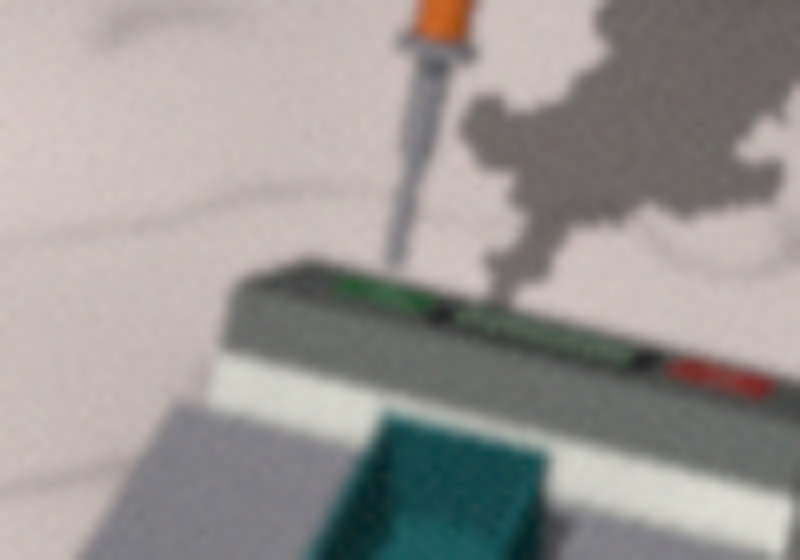

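Tip (395,265) against green centre (385,293): the expected difference on the bore axis at 10 mm out is (6,−28), so it is only about 1 mm off in y. Enter the bore.

```bash
python3 -m handwheel '[0.4,-0.08,0.2,0,10, 0.8,-0.1,0.4,0,10, 1.1,-0.1,0.6,0,10, 1.4,-0.1,0.75,0,10, 1.56,-0.1,0.85,0,10, 1.56,-0.1,0.85,0,10]'
python3 - <<'E'
from h import *
import pickle
move([434.3,3.9,174.5],[.151,.9885])
S=env.get_image('scene');save(S,'rS3',285,205,385,275,8)
E
```

```text
t: 16.95
ee_pos: [434.2, 2.8, 174.5]
tcp_rot: [0.053, 0.703, -0.055, 0.707]
ft_force: [0.3, 0.5, 0.0]
opening: 0.224
t 16.95 pos [434.2   2.8 174.5] x [ 0.006 -0.003 -1.   ] y [ 0.151  0.988 -0.002] shift cm [-0.    0.11 -0.  ] turn -0.00046613567559417035 j [-0.19 -0.02  1.96 -0.    1.2  -1.61] F [0.3 0.5 0. ] op 0.224
```

View pics/rS3.png

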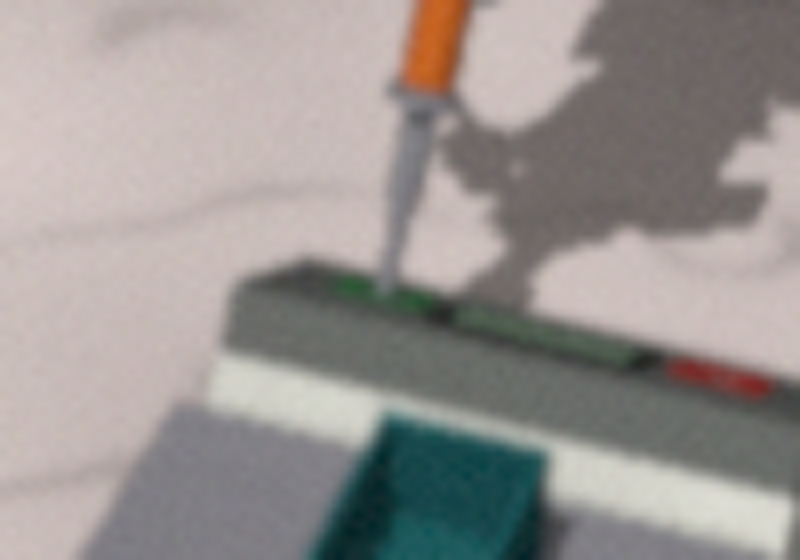

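The point enters the centre of the green square at (385,293) with no force. Feed in along the bore.

```bash
python3 -m handwheel '[0.2,0,0.12,0,10, 0.43,0,0.25,0,10, 0.6,0,0.35,0,10, 0.6,0,0.35,0,10]' 40
python3 - <<'E'
from h import *
move([434.3,3.9,174.5],[.151,.9885])
E
```

```text
t: 17.5
ee_pos: [437.8, 2.3, 168.7]
tcp_rot: [0.053, 0.703, -0.055, 0.707]
ft_force: [-0.5, 0.3, 1.2]
opening: 0.222
t 17.5 pos [437.8   2.3 168.7] x [ 0.006 -0.003 -1.   ] y [ 0.151  0.988 -0.002] shift cm [-0.58  0.11 -0.36] turn -0.0004112224100687456 j [-0.19 -0.    1.95 -0.    1.19 -1.61] F [-0.5  0.3  1.2] op 0.222
```

There is about 1.3 N along the bore at an estimated 15 mm depth, so the tip has met the button. Push further.

```bash
python3 -m handwheel '[0.17,0,0.1,0,10, 0.3,0,0.17,0,10, 0.3,0,0.17,0,10]'; python3 -m handwheel '[0.1,0,0.06,0,10, 0.2,0,0.12,0,10, 0.2,0,0.12,0,10]'
python3 - <<'E'
from h import *
move([434.3,3.9,174.5],[.151,.9885])
E
```

```text
t: 17.88
ee_pos: [439.4, 2.0, 165.9]
tcp_rot: [0.053, 0.703, -0.055, 0.707]
ft_force: [-2.2, -0.4, 4.1]
opening: 0.224
t: 18.25
ee_pos: [440.0, 1.9, 165.5]
tcp_rot: [0.053, 0.704, -0.055, 0.707]
ft_force: [-9.3, 1.2, 16.0]
opening: 0.223
t 18.25 pos [440.    1.9 165.5] x [ 0.004 -0.003 -1.   ] y [ 0.151  0.989 -0.003] shift cm [-0.9   0.11 -0.59] turn -0.00010600764994683765 j [-0.19  0.01  1.95 -0.    1.18 -1.61] F [-9.3  1.2 16. ] op 0.223
```

The force jumped from 4.7 N to 18.5 N along the bore, so the button is bottomed. Keep pressing for about 1.4 s.

```bash
python3 -m handwheel '[0.12,0,0.07,0,10, 0.12,0,0.07,0,10, 0.12,0,0.07,0,10, 0.12,0,0.07,0,10, 0.12,0,0.07,0,10, 0.12,0,0.07,0,10, 0.12,0,0.07,0,10, 0.12,0,0.07,0,10, 0.12,0,0.07,0,10, 0.12,0,0.07,0,10, 0.12,0,0.07,0,10]'
python3 - <<'E'
from h import *
move([434.3,3.9,174.5],[.151,.9885])
S=env.get_image('scene');save(S,'rS4',285,205,385,275,8)
E
```

```text
t: 19.62
ee_pos: [440.2, 1.9, 165.8]
tcp_rot: [0.052, 0.704, -0.055, 0.706]
ft_force: [-7.6, 1.5, 13.3]
opening: 0.22
t 19.62 pos [440.2   1.9 165.8] x [ 0.002 -0.003 -1.   ] y [ 0.151  0.989 -0.003] shift cm [-0.88  0.11 -0.61] turn 0.00018157575263333392 j [-0.19  0.01  1.95 -0.    1.18 -1.61] F [-7.6  1.5 13.3] op 0.22
```

View pics/rS4.png

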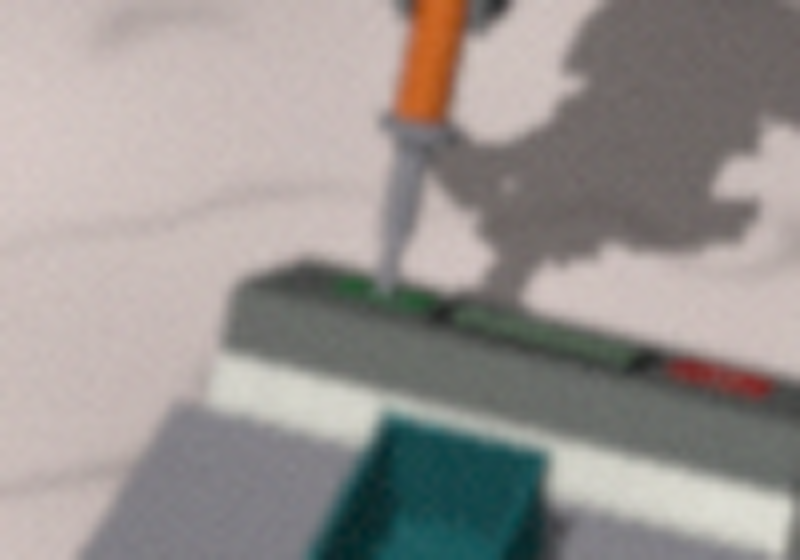

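The button stayed down for about 1.5 s at 15–18 N, and the box is undisturbed. Withdraw along the bore and rise.

```bash
python3 -m handwheel '[-0.8,0,-0.45,0,10, -1.6,0,-0.9,0,10, -2.4,0,-1.4,0,10, -3.2,0,-1.85,0,10, -6,0,-2,0,10, -10,0,-2,0,10, -12.5,0,-1,0,10, -12.5,0,-0.5,0,10, -12.5,0,-0.5,0,10]'
python3 - <<'E'
from h import *
move([433.3,303,289],[.151,.9885])
S=env.get_image('scene');save(S,'rS5',270,100,400,300,3)
T=env.get_image('top');save(T,'rT5',200,140,360,280,4)
E
```

```text
t: 20.8
ee_pos: [434.3, 3.2, 289.5]
tcp_rot: [0.053, 0.705, -0.054, 0.705]
ft_force: [0.1, -0.2, -0.4]
opening: 0.22
t 20.8 pos [434.3   3.2 289.5] x [-0.    -0.003 -1.   ] y [ 0.151  0.989 -0.003] shift cm [-0.04 29.62 -4.62] turn 0.00014296680557612795 j [-0.19 -0.13  1.81 -0.    1.46 -1.61] F [ 0.1 -0.2 -0.4] op 0.22
```

View pics/rS5.png

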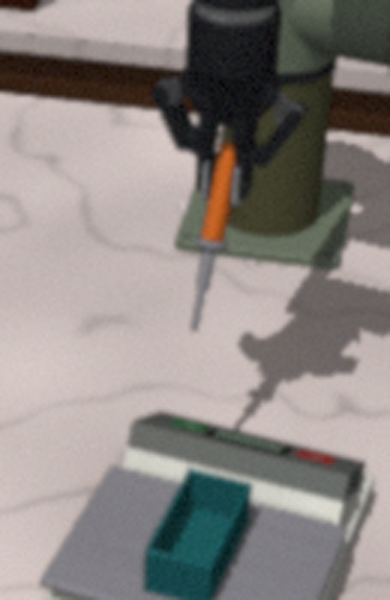

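```bash
python3 -m handwheel '[0,5,-0.8,0,10, 0,10,-1.6,0,10, 0,15,-2.4,0,10, 0,20,-3.2,0,10, 0,25,-4,0,10, 0,29.6,-4.6,0,10, 0,29.6,-4.6,0,10, 0,29.6,-4.6,0,10]' 30
python3 - <<'E'
from h import *
import pickle
move([433.3,302.7,203.6],[.151,.9885])
S=env.get_image('scene');save(S,'qS7',360,90,500,240,4);T=env.get_image('top');save(T,'qT7',130,180,240,290,5)
pickle.dump((T,S,env.get_state()),open("im5.pkl","wb"))
E
```

```text
t: 21.9
ee_pos: [432.1, 302.2, 286.7]
tcp_rot: [0.052, 0.706, -0.055, 0.704]
ft_force: [-0.3, -0.8, -1.4]
opening: 0.223
t 21.9 pos [432.1 302.2 286.7] x [-0.004 -0.004 -1.   ] y [ 0.15   0.989 -0.005] shift cm [8.31 0.11 0.14] turn 0.000623221547243924 j [ 0.45  0.08  1.61 -0.    1.46 -0.97] F [-0.3 -0.8 -1.4] op 0.223
```

View pics/qS7.png

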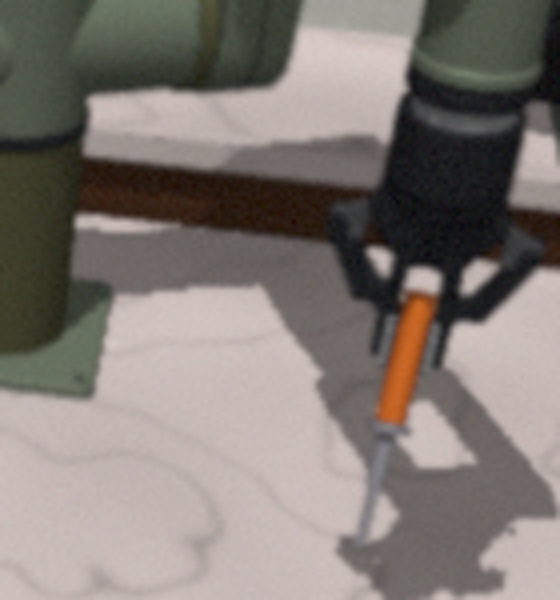

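View pics/qT7.png

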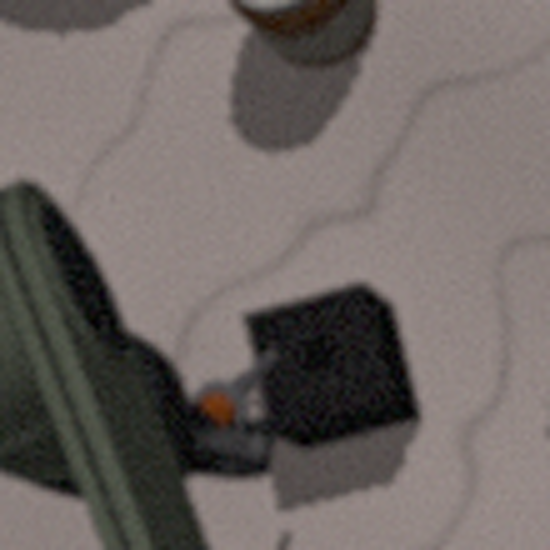

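Same lean as before. Come down to just above the hole.

```bash
python3 -m handwheel '[3,0.05,0.5,0,10, 6,0.05,0.5,0,10, 8,0.05,0.5,0,10, 8,0.05,0.5,0,10, 8,0.05,0.5,0,10]'
python3 - <<'E'
from h import *
import pickle
move([450,300.2,177],[.151,.9885])
S=env.get_image('scene');save(S,'qS8',380,150,500,270,5);T=env.get_image('top');save(T,'qT8',150,200,250,290,6)
E
```

```text
t: 22.62
ee_pos: [438.2, 300.7, 208.4]
tcp_rot: [0.053, 0.705, -0.055, 0.705]
ft_force: [0.5, 0.9, 0.4]
opening: 0.221
t 22.62 pos [438.2 300.7 208.4] x [-0.002 -0.003 -1.   ] y [ 0.153  0.988 -0.003] shift cm [3.14 0.14 1.18] turn -0.002324304261989152 j [ 0.44  0.16  1.69 -0.    1.3  -0.98] F [0.5 0.9 0.4] op 0.221
```

View pics/qS8.png

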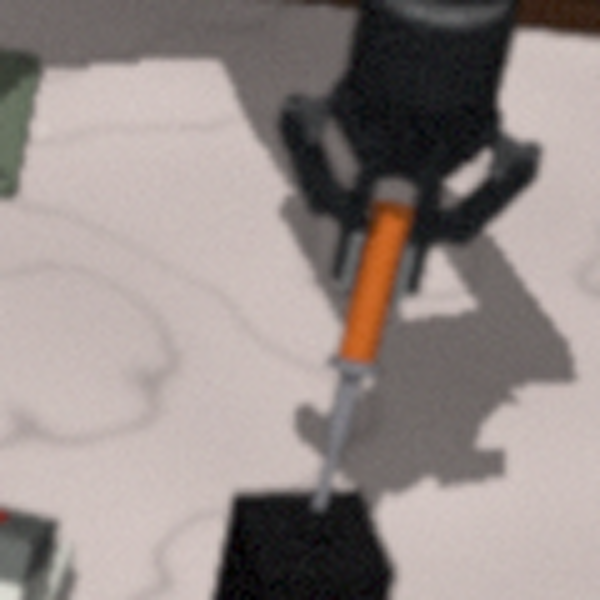

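View pics/qT8.png

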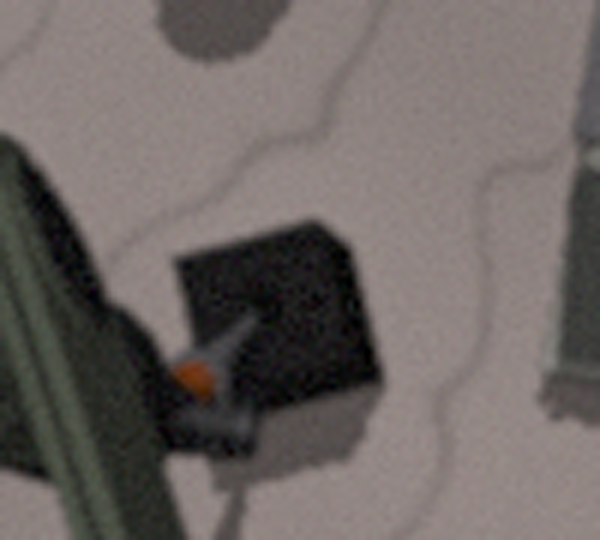

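```bash
python3 -m handwheel '[0.6,0.03,0.3,0,10, 1.2,0.07,0.6,0,10, 1.8,0.1,0.9,0,10, 2.4,0.13,1.1,0,10, 2.8,0.15,1.25,0,10, 2.8,0.15,1.25,0,10]' 22
python3 - <<'E'
from h import *
import pickle
move([450,300.2,177],[.151,.9885])
S=env.get_image('scene');save(S,'qS9',380,150,500,270,5)
E
```

```text
t: 23.48
ee_pos: [450.7, 300.5, 180.3]
tcp_rot: [0.053, 0.705, -0.055, 0.705]
ft_force: [-0.7, -0.8, 0.6]
opening: 0.225
t 23.48 pos [450.7 300.5 180.3] x [-0.001 -0.003 -1.   ] y [ 0.153  0.988 -0.003] shift cm [ 0.33 -0.04 -0.07] turn -0.0017995723102190997 j [ 0.43  0.21  1.69 -0.    1.24 -0.99] F [-0.7 -0.8  0.6] op 0.225
```

View pics/qS9.png

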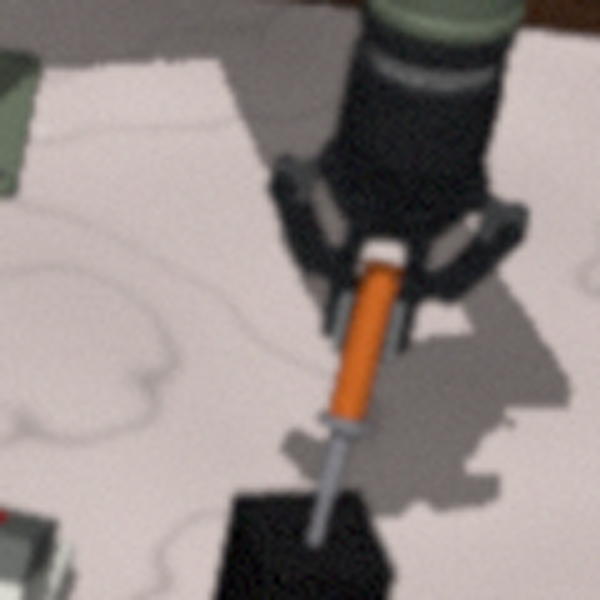

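The point is in the hole mouth with near-zero force. Swing the stylus back upright against the opposite edge.

```bash
python3 -m handwheel '[0,0.02,0.9,0,10, -0.25,0.02,1.7,0,10, -0.5,0.02,2.4,0,10, -0.75,0.03,3,0,10, -0.95,0.03,3.7,0,10, -1.1,0.03,4.4,0,10, -1.25,0.03,5.1,0,10, -1.35,0.04,5.9,0,10, -1.4,0.04,6.7,0,10, -1.4,0.04,6.9,0,10, -1.4,0.04,6.9,0,10]'
python3 - <<'E'
from h import *
import pickle
move([511.2,290.6,193],[.151,.9885])
S=env.get_image('scene');save(S,'qS10',360,130,500,280,4);T=env.get_image('top');save(T,'qT10',150,200,250,290,6)
E
```

```text
t: 24.9
ee_pos: [519.3, 290.4, 194.8]
tcp_rot: [0.053, 0.705, -0.055, 0.705]
ft_force: [-3.1, -1.2, -0.6]
opening: 0.221
t 24.9 pos [519.3 290.4 194.8] x [-0.001 -0.003 -1.   ] y [ 0.153  0.988 -0.003] shift cm [ 0.18 -0.11 -0.81] turn -0.001864671812203289 j [ 0.37  0.3   1.55 -0.    1.3  -1.05] F [-3.1 -1.2 -0.6] op 0.221
```

View pics/qS10.png

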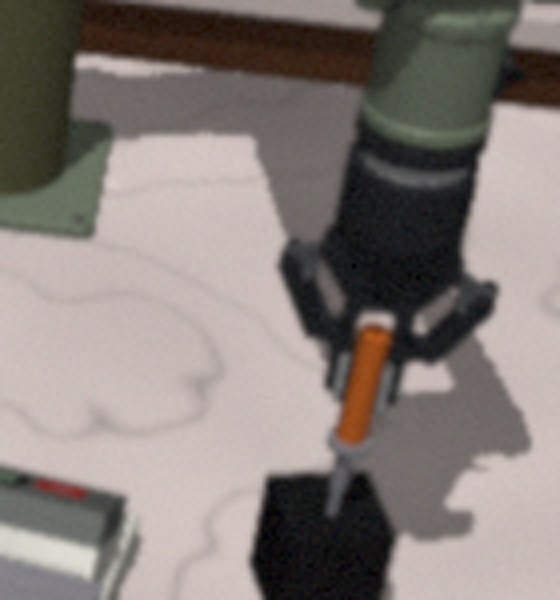

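View pics/qT10.png

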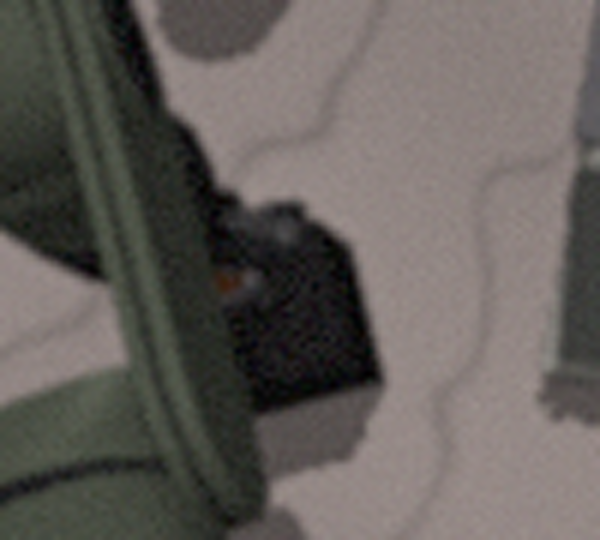

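Nearly upright. Recentre and lower in stages while watching the force.

```bash
python3 -m handwheel '[0,0,-0.4,0,10, 0.6,-0.05,-0.7,0,10, 1.4,-0.05,-0.7,0,10, 2.2,-0.05,-0.7,0,10, 3,-0.05,-0.7,0,10, 3,-0.05,-0.7,0,10]'
python3 - <<'E'
from h import *
move([511.2,290.6,139],[.151,.9885])
E
```

```text
t: 25.75
ee_pos: [511.6, 290.6, 163.5]
tcp_rot: [0.053, 0.706, -0.055, 0.704]
ft_force: [-0.0, -0.4, -0.5]
opening: 0.221
t 25.75 pos [511.6 290.6 163.5] x [-0.003 -0.004 -1.   ] y [ 0.153  0.988 -0.004] shift cm [ 2.45  0.   -0.03] turn -0.001716696479908686 j [ 0.37  0.32  1.59 -0.    1.24 -1.05] F [-0.  -0.4 -0.5] op 0.221
```

```bash
python3 -m handwheel '[0.7,0,0,0,10, 1.4,0,0,0,10, 1.9,0,0,0,10, 2.1,0,0,0,10, 2.1,0,0,0,10]'
python3 - <<'E'
from h import *
move([511.2,290.6,139],[.151,.9885])
S=env.get_image('scene');save(S,'qS11',380,150,500,270,5)
E
```

```text
t: 26.38
ee_pos: [511.5, 290.5, 142.4]
tcp_rot: [0.053, 0.706, -0.056, 0.704]
ft_force: [-0.0, -0.4, -0.5]
opening: 0.224
t 26.38 pos [511.5 290.5 142.4] x [-0.003 -0.004 -1.   ] y [ 0.153  0.988 -0.004] shift cm [ 0.34  0.   -0.03] turn -0.0016772981027559641 j [ 0.37  0.34  1.6  -0.    1.2  -1.05] F [-0.  -0.4 -0.5] op 0.224
```

View pics/qS11.png

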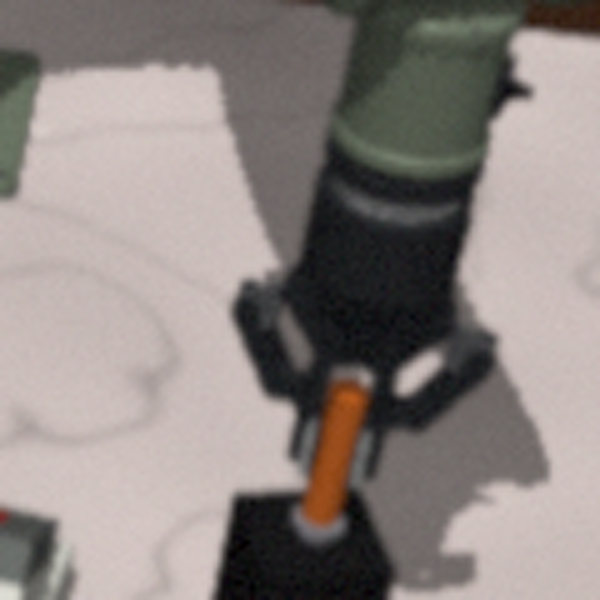

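The collar is a few millimetres above the block. Ease it down to contact.

```bash
python3 -m handwheel '[0.1,0,0,0,10, 0.2,0,0,0,10, 0.3,0,0,0,10, 0.35,0,0,0,10]'; python3 -m handwheel '[0.05,0,0,0,10, 0.1,0,0,0,10, 0.15,0,0,0,10]'
```

```text
t: 26.92
ee_pos: [511.6, 290.5, 139.0]
tcp_rot: [0.053, 0.706, -0.055, 0.704]
ft_force: [-0.3, -0.8, 0.1]
opening: 0.224
t: 27.3
ee_pos: [511.7, 290.5, 138.2]
tcp_rot: [0.053, 0.706, -0.055, 0.704]
ft_force: [-1.9, -0.4, 6.4]
opening: 0.221
```

Contact at z=138.2 with 6.4 N. Release.

```bash
python3 -m handwheel '[0,0,0,0,15, 0,0,0,0,25, 0,0,0,0,35, 0,0,0,0,60, 0,0,0,0,100, 0,0,0,0,100, 0,0,0,0,100]'
python3 - <<'E'
from h import *
move([511.2,290.6,139],[.151,.9885])
S=env.get_image('scene');save(S,'qS12',380,150,500,270,5)
E
```

```text
t: 28.18
ee_pos: [511.7, 290.5, 138.2]
tcp_rot: [0.053, 0.706, -0.055, 0.704]
ft_force: [-0.2, 1.4, -0.4]
opening: 1.003
t 28.18 pos [511.7 290.5 138.2] x [-0.002 -0.004 -1.   ] y [ 0.153  0.988 -0.004] shift cm [-0.08 -0.   -0.05] turn -0.0016395478191537638 j [ 0.37  0.35  1.61 -0.    1.19 -1.05] F [-0.2  1.4 -0.4] op 1.003
```

View pics/qS12.png

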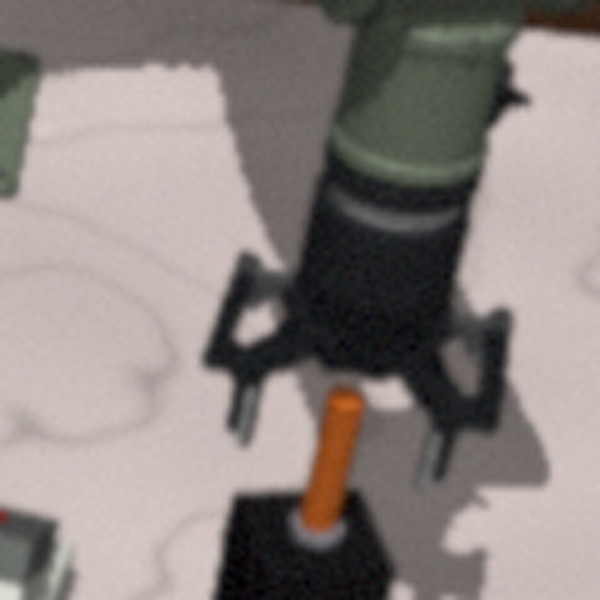

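The stylus stands free in its stand. Rise clear, back off and check everything.

```bash
python3 -m handwheel '[-2,0,0,0,100, -5,0,0,0,100, -10,0,0,0,100, -15,0,0,0,100, -16,5,-6,0,100, -16,10,-12,0,100, -16,15,-18,0,100, -16,20,-18,0,100, -16,20,-18,0,100, -16,20,-18,0,100]'
python3 - <<'E'
from h import *
import pickle
move([511.2,290.6,139],[.151,.9885])
T=env.get_image('top');S=env.get_image('scene');T0,S0=pickle.load(open("im0.pkl","rb"))
save(S,'fS',0,0,640,480,1.2);save(T,'fT',170,160,340,280,4.7)
cv2.imwrite('pics/fD.png',np.vstack([cv2.absdiff(S["color"],S0["color"])[120:400],cv2.absdiff(T["color"],T0["color"])[100:360]])[:,:,::-1]*2)
for im,b in((T0,(175,232,218,275)),(T,(175,232,218,275)),(S0,(420,215,465,290)),(S,(420,215,465,290))):
    x0,y0,x1,y1=b;h=cv2.cvtColor(im["color"],cv2.COLOR_RGB2HSV);m=cv2.inRange(h,(4,140,90),(14,255,255));k=np.zeros_like(m);k[y0:y1,x0:x1]=m[y0:y1,x0:x1]
    M=cv2.moments(k,True);print(M["m00"],M["m10"]/M["m00"],M["m01"]/M["m00"],cv2.boundingRect(k))
E
```

```text
t: 29.48
ee_pos: [363.5, 517.7, 297.3]
tcp_rot: [0.052, 0.706, -0.054, 0.704]
ft_force: [0.2, -0.2, -0.5]
opening: 1.001
t 29.48 pos [363.5 517.7 297.3] x [-0.002 -0.004 -1.   ] y [ 0.149  0.989 -0.004] shift cm [ 15.88 -20.19  18.03] turn 0.0016353501662056402 j [ 0.82  0.3   1.33 -0.    1.52 -0.6 ] F [ 0.2 -0.2 -0.5] op 1.001
42.0 184.92857142857142 245.8095238095238 (182, 243, 7, 7)
42.0 184.66666666666666 246.0 (181, 243, 8, 7)
177.0 445.61581920903956 241.77966101694915 (440, 228, 12, 28)
177.0 445.9378531073446 242.00564971751413 (440, 228, 12, 28)
```

View pics/fS.png

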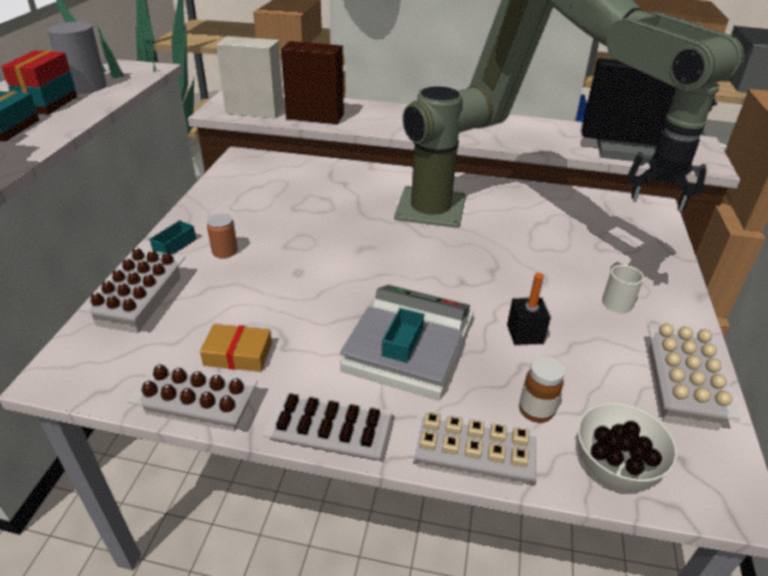

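View pics/fT.png

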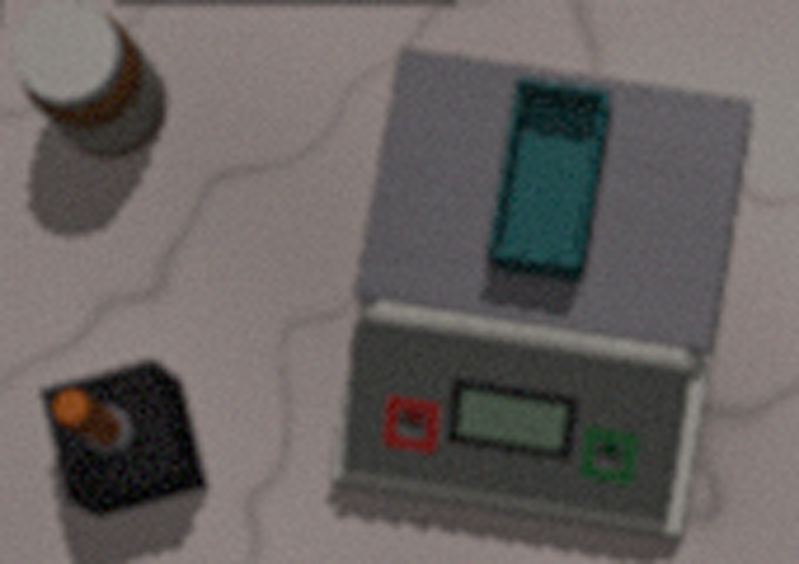

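View pics/fD.png

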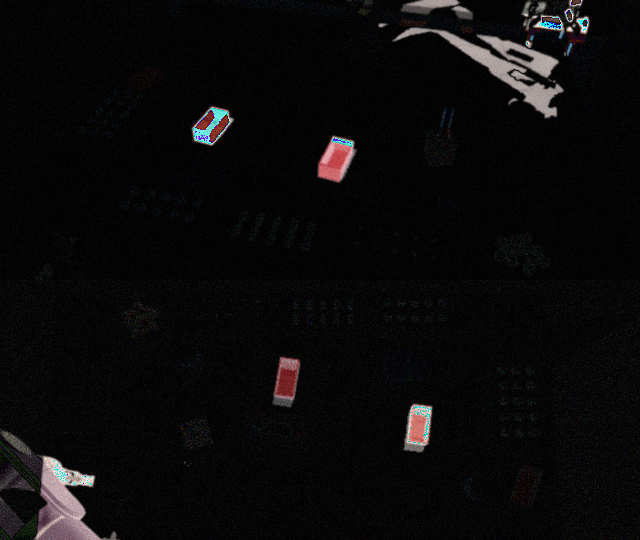

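Compared with the first pictures, only the box and the arm have changed. The stylus is back within 0.3 px, and the box stands on the pan, at about (550,180) in the fT crop. Handing in.

```bash
python3 -c "
from bench import env
print(env.get_state()['t'],env.get_state()['joint_velocities'].round(3));print(env.close_job())"
```

```text
29.575 [-0.023 -0.013  0.012  0.003 -0.001  0.002]
the job is handed in; nothing more can be done
None
```

The job is done and handed in at about 29.6 s, with the arm clear of everything. I had no direct reading of either button, so the press is judged from forces and images.

- **Box:** I set the left-most teal box down open side up, and the top view puts it about 2–3 mm from the middle of the pan. The two cameras disagreed by up to 10 mm in places. I reconciled them against where the gripper held the box and against tip-versus-hole pictures.
- **Button:** The moves could not tilt the tool, so I turned the stylus about 30° in the grip against the edge of its stand hole and came in along the bore. The force along the bore rose from 1.3 N to 4.7 N, then jumped to 18.5 N, which I read as fully down. I held it at about 15 N or more for roughly 1.4 s with the box on the pan. The stylus stayed well away from the red button, 120 mm along the console.
- **Stylus:** I turned it upright again the same way, lowered it until the collar touched at about 6 N, and released it. Its position matches the first pictures to within 0.3 pixel.
- **Other things:** The before-and-after image difference shows only the box and the arm moved.

No final check failed.

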